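Put the clipboard clip away in the pencil chest and fold its lid stay shut

ROBOT

A 7-joint arm with a two-finger parallel gripper is mounted at the origin on the work surface. World frame = base frame: x ahead of the robot, y to its left, z up, the work surface at z = 0. Lengths are in m, angles in rad, forces in N, time in s.
With the tool pointing down it reaches from about 0.4 to 0.85 m from the base axis. Payload 10.4 kg.
Tool frame: the origin (TCP) lies at the very end of the fingers, on their centre line; the grasp point (between the pads) lies 19 mm behind it; z points along the fingers, y is the line along which they close (so a half turn about z gives the same grasp; the last joint's range is limited). The gripper opens to 87 mm and grips with 3 to 60 N. Pads are 19 mm wide; open, the fingers measure 117 mm over their backs; the gripper's body (75 mm by 190 mm) begins 51 mm behind the grasp point.
Start: joints at [-1.288, 0.332, -0.065, 1.46, 0.022, 1.35, -0.088], TCP at [0.188, 0.596, 0.223] pointing down, gripper open.
Joint ranges: [-2.6, 2.6], [-0.5, 2.12], [-1.47, 1.34], [0.16, 2.42], [-1.27, 4.41], [0.06, 2.06], [-2.6, 2.6]. Speed limits (rad/s): [2.22, 2.22, 2.79, 2.79, 3.14, 3.14, 3.14].

INTERFACE

Orientations are given as a unit quaternion [x, y, z, w].
In Python, from bench import r gives the robot as it stands.
- The arm moves only by the shell command python3 -m jog 'ROWS' [FORCE]. ROWS is a JSON list of rows, 1 to 12 of them, each of 5 numbers: dx, dy, dz in m, then a turn about the tool's z in rad, then the finger opening in m; each row is the pose to reach, as a shift and turn from the pose commanded when the command began, along the tool's axes at that moment; what a row does not reach only later rows make up. A row lasts 1/10 s, in which the tool goes at most 0.05 m and 0.15 rad, less where a joint would pass 70% of its speed; a pose out of reach is approached as far as the arm can. The fingers move at their own pace and stop on an object; FORCE is the grip in N (left out, the last holds). Time passes only in rows, so rows that do not move let the fingers close. It prints the time, the measured TCP pose, the force, the opening and the grip force at its end.
- r.read_state(): the state, without advancing time (a new reading comes with each control period).
- r.camera(name): name is "side" or "top"; returns a dict with "img" (480x640x3 uint8, red, green, blue), "fx", "fy", "cx", "cy" (pixels), "pose" (4x4, takes a point from camera to world coordinates). Camera axes: x right, y down, z forward; pixel columns grow to the right and rows downward; lengths in m; the calibration is good to about 2 mm. A picture is of the moment at which its call begins. There is no depth.
- r.close_job(): hands the job in; it is judged then, once.
Trained networks look in the newest picture that a camera, given by its name, has taken for a name from the list of things; names that differ only in an ending like _2 or _b are one class to them, and where a whole thing is asked for, a point or a joint stands for the part that bears it (a point fixed in the world has none). Each returns a list of dicts, best first, with "p" (0 to 1); they miss things now and then, are a little off and sometimes report something else, mostly with a low value. They report only what shows in the picture. A call takes as long as a camera call. They do not tell look-alikes from the thing itself.
- r.recognise(camera, label): "position" ([column, row] as shares, 0 to 1, of the picture: columns of its width, rows of its height, amid what is visible of it).
- r.regions_of(camera, label): "pixels" (480x640 bool, what is visible of it) and "position" ([column, row] as shares, 0 to 1, of the picture: columns of its width, rows of its height, amid what is visible of it).
The state is a dict: "time": time; "joint_positions": joint angles; "joint_vel": joint speeds; "joint_torque": joint torques, N m; "ee_pos": TCP position; "eef_rot": TCP orientation; "ft_force": force on the tool from outside, world axes, zero at the start; "torque": the same for the moment, N m; "width": finger opening in m; "grip_force": force on a finger pad.
Only numpy, scipy, OpenCV 4.12 (cv2) and the standard library are available. Lean on these libraries where they do the work, as an engineer would, in place of code of your own. Each camera call takes 0.05 s, during which the arm holds its last target. There are 200 camera calls.

TASK

Open the wooden pencil chest until its lid stands by itself on the locked brass stay, and lay the yellow clipboard clip in the empty front compartment. Then fold the stay by its knob, which lifts the lid a little off its lock, and let the lid down gently by the knob until it is fully shut. Go by feel and do not strain the stay, its foot plate must not shift, never let the lid drop, and leave the other things on the desk where they are.

Things in the scene. Friction and masses are not known exactly. Their poses are not given: they have to be found in the camera images.
- chest: Fixed wooden pencil chest, tray 200 deep (x) x 280 wide (y) x 65 mm high, walls 8; origin: centre of underside, front with lift tab faces its -x, lid hinged at the back. Inside, floor 8 mm up; a 44 mm high divider at x = +24 mm parts the front compartment (x -92 to +21, y -132 to +132 mm, empty, goal for the clip) from a pencil tray. The stay is on the right (-y) outer side
- lid (a joint): Lid angle in rad: 0 shut, grows as it opens. Lid 28 mm high, about 0.45 to 0.7 kg. Folding stay: two 72 mm arms with a knee. It draws taut (full stretch) at a lid angle of 1.13 to 1.3, which differs from chest to chest and must be felt; the knee then slips over centre and, let down about 0.01 to 0.03 rad, the lid rests locked. If it was not drawn taut the lid falls back
- lid_hinge (a point): Point on the lid's hinge line (back top edge of the tray, 65 mm high, mid width); axes x, z turn with the lid; the hinge line is y
- lid_tab (a point): Brass lift tab on the lid's front edge, 30 mm long (out from the lid), 24 wide (y), 10 thick; the point lies 217 mm from the hinge line along the lid, 17 mm out from the lid's front edge and 14 mm above the tray's rim when shut. Pinch across the 24 mm; it can pivot between the pads about y
- knob (a point): Centre of the brass knob on the stay's knee: 16 mm thick, 24 long, along chest y, 25 mm out from its side; spins freely. It moves on a 72 mm arc about the stay foot's pivot. Folded: in front (-x) of the foot; lid up and locked: up and behind it (+x), 9 mm behind the straight line. Pulled forward over centre, then down, it folds and bears the lid (up to 10 N). Lean the hand out to clear the lid
- stay_foot_pivot (a point): Lower pivot of the stay, on the chest's right side at chest x = 0, z = 43 mm, held by a small brass foot plate. The plate's screws sit in slots along chest x: about 16 N along x makes it slip, which pulling the lid on past taut (about 10 N at the tab) or forcing the knob off its arc will do
- clip: Loose yellow plastic clipboard clip, 36 (x) x 72 (y) x 24 mm high, 45 g; origin: centre of underside. Base 36 x 72 x 6 high, then 30 mm wide (x -12 to +18) up to 12 mm, then 20 mm wide (x -6 to +14) to the top
- cup: Stainless steel cup, 72 mm across, 95 high, upright, loose; origin: centre of underside. Leave it alone
- bowl: Grey bowl with rubber erasers, 120 mm across, 50 high, loose; origin: centre of underside. Leave it alone. A fixed typewriter stands far back on the left, out of the way
Not all that is in view belongs to the job. What is meant by the clip is not orange, and is the larger of those in its own colour.

How it is judged:
On the way, in this order (a step that is already met when the one before it is completed fails the run):
1. the lid stands by itself, at rest, on the locked stay (value of joint lid above 1 rad and velocity of joint lid between -0.05 and 0.05 rad/s and contact force between the arm and chest below 0.05 N), for 0.4 s.
2. the clip lies released in the front compartment, the lid still standing (value of joint lid above 1 rad and x of clip in the frame of chest between -0.095 and 0.021 m and y of clip in the frame of chest between -0.132 and 0.132 m and z of clip in the frame of chest below 0.03 m and contact force between the arm and clip below 0.05 N), for 0.3 s.
3. the lid comes down carried by the hand on the stay (value of joint lid between 0.2 and 0.9 rad and contact force between the fingers and chest above 0.5 N), for 0.1 s.
At the end, for the whole second after the job is handed in: The lid is shut to within 0.03 rad, the clip lies at rest in the front compartment of the chest, the stay's foot plate is within 2 mm and cup and bowl within 15 mm of where they were, and the robot touches nothing (value of joint lid below 0.03 rad and x of clip in the frame of chest between -0.095 and 0.021 m and y of clip in the frame of chest between -0.132 and 0.132 m and z of clip in the frame of chest below 0.03 m and linear speed of clip below 0.02 m/s and distance of each of cup, bowl from where it was at the start of the episode below 0.015 m and distance of stay_foot_pivot from where it was at the start of the episode below 0.002 m).
It fails at once if the lid drops (falls faster than 2 rad/s) (velocity of joint lid below -2 rad/s).
It fails at once if the stay is strained (its foot plate shifts by more than 2 mm) (distance of stay_foot_pivot from where it was at the start of the episode above 0.002 m).
It fails at once if cup or bowl is moved by more than 15 mm or tipped (distance of any of cup, bowl from where it was at the start of the episode above 0.015 m or angle between any of cup, bowl's own z axis and vertical above 0.2 rad).
It also fails if it takes over 72 s, if anything falls off the work surface, if the arm or the gripper's body presses on something with over 40 N, if the wrist force passes 120 N, or if a joint passes its speed limit or range.

## Working session

There is one attempt and no reset: what is moved stays moved. The work goes in short steps, Python scripts to look and compute and a shell command to move; the robot and the scene stay as the last step left them, time stands still between calls to the robot, and variables do not carry over. Pictures are saved under pics/ and viewed, at most 10 in all, crops included, and the job is handed in when it is done.

```bash
ls; mkdir -p pics; cat > h.py <<'E'
import numpy as np, cv2
from bench import r
from scipy.spatial.transform import Rotation as R
def ray(c,px):
    d=np.array([(px[0]-c['cx'])/c['fx'],(px[1]-c['cy'])/c['fy'],1.]); P=np.array(c['pose'])
    d=P[:3,:3]@d; return P[:3,3],d/np.linalg.norm(d)
def onz(c,px,z):
    o,d=ray(c,px); return o+d*(z-o[2])/d[2]
def tri(c1,p1,c2,p2):
    o1,d1=ray(c1,p1);o2,d2=ray(c2,p2)
    s=np.linalg.lstsq(np.array([d1,-d2]).T,o2-o1,rcond=None)[0]
    a=o1+s[0]*d1;b=o2+s[1]*d2; return (a+b)/2,np.linalg.norm(a-b)
def proj(c,p):
    P=np.linalg.inv(np.array(c['pose']));q=P[:3,:3]@np.array(p)+P[:3,3]
    return np.array([c['fx']*q[0]/q[2]+c['cx'],c['fy']*q[1]/q[2]+c['cy']])
def save(c,n): cv2.imwrite('pics/'+n,cv2.cvtColor(np.asarray(c['img']),cv2.COLOR_RGB2BGR))
def rows(target):  # world delta -> tool axes
    s=r.read_state(); return R.from_quat(s['eef_rot']).inv().apply(np.array(target)-s['ee_pos'])
E
python3 - <<'E'
from h import *
s=r.read_state(); print(s['ee_pos'],s['eef_rot'],s['ft_force'],s['time'])
cs={}
for n in('side','top'):
    c=r.camera(n);cs[n]=c;save(c,n+'0.png');P=np.array(c['pose']);print(n,c['fx'],P[:3,3].round(3),P[:3,2].round(2))
    for l in('chest','lid','lid_tab','knob','stay_foot_pivot','clip','cup','bowl'):
        print(l,[(np.round(np.array(d['position'])*[640,480]).tolist(),round(d['p'],2)) for d in r.recognise(n,l)[:5]])
E
```

```text
pics
[0.18804757 0.59561239 0.22174943] [ 1.52290857e-01  9.88335453e-01 -7.21162106e-04 -8.37228550e-05] [-0.14768813  0.38627144  0.16825279] 0.0
side 525.3778075987551 [ 0.395 -0.938  0.628] [ 0.13  0.85 -0.51]
chest [([340.0, 239.0], 0.61)]
lid [([337.0, 226.0], 0.92), ([329.0, 268.0], 0.16)]
lid_tab [([338.0, 227.0], 0.71), ([454.0, 410.0], 0.44)]
knob []
stay_foot_pivot [([341.0, 224.0], 0.68), ([330.0, 267.0], 0.64)]
clip [([296.0, 386.0], 0.94), ([293.0, 339.0], 0.89), ([363.0, 386.0], 0.73)]
cup [([457.0, 411.0], 0.68)]
bowl [([268.0, 186.0], 0.57)]
top 521.6772979354414 [ 0.425 -0.01   1.244] [ 0.12  0.   -0.99]
chest [([271.0, 231.0], 0.84)]
lid [([270.0, 225.0], 0.65)]
lid_tab [([271.0, 228.0], 0.79)]
knob [([341.0, 262.0], 0.66)]
stay_foot_pivot [([332.0, 264.0], 0.48)]
clip [([449.0, 288.0], 0.83), ([454.0, 242.0], 0.6), ([401.0, 282.0], 0.55), ([271.0, 230.0], 0.48)]
cup [([506.0, 191.0], 0.56)]
bowl [([129.0, 291.0], 0.68), ([333.0, 261.0], 0.63)]
```

View pics/side0.png

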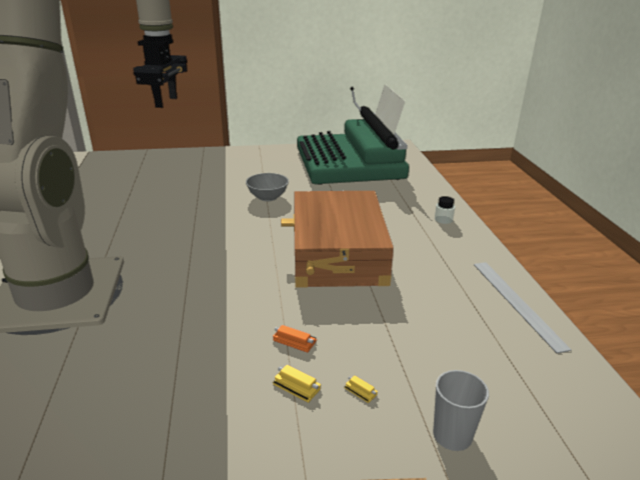

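View pics/top0.png

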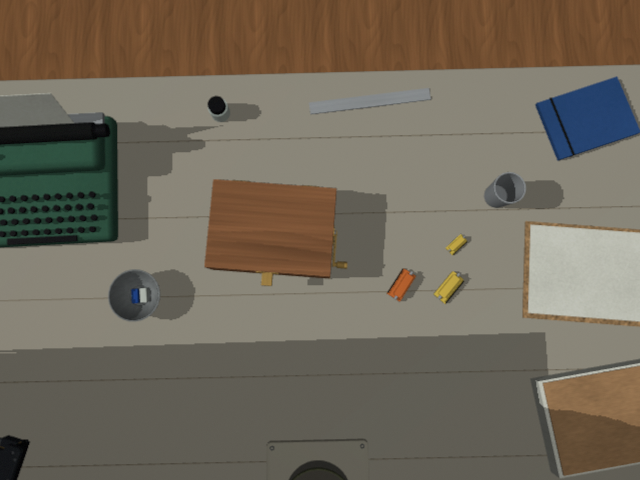

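The side view shows the tab at (287,222), the knob at (310,267) and the foot pivot at about (350,270). Clip candidates are orange at top (401,283), small yellow at top (457,244), and large yellow at top (449,288) / side (297,383). I choose the large yellow one and check it in a close crop.

```bash
python3 - <<'E'
from h import *
cs={n:r.camera(n) for n in('side','top')}
t,s=cs['top'],cs['side']
pts=[]
for p in((214,180),(336,188),(331,277),(206,268)): pts.append(onz(t,p,.093)); print('corner',p,pts[-1].round(3))
pts=np.array(pts);print('sizes',[np.linalg.norm(pts[i]-pts[i-1]).round(3) for i in range(4)])
print('tab',tri(t,(267,279),s,(287,222)));print('knob',tri(t,(342,265),s,(310,267)))
ims=[]
for n in cs:
    for d in r.regions_of(n,'clip')[:3]:
        m=d['pixels'].astype(np.uint8); ys,xs=np.nonzero(m); (cx,cy),wh,a=cv2.minAreaRect(np.c_[xs,ys].astype(np.float32))
        print(n,'clip',round(d['p'],2),len(xs),(cx,cy),wh,a,onz(cs[n],(cx,cy),.012).round(3))
print('clip tri',tri(t,(449,287),s,(297,382)))
print('cup',onz(t,(505,190),.05),'bowl',onz(t,(134,295),.04))
def crop(c,x,y,w,h,k): return cv2.resize(np.asarray(c['img'])[y:y+h,x:x+w],None,fx=k,fy=k,interpolation=cv2.INTER_CUBIC)
a=crop(s,260,180,140,115,4); b=crop(t,420,260,60,57,5);b2=crop(s,265,325,120,80,2)
c=np.zeros((600,800,3),np.uint8);c[:a.shape[0],:a.shape[1]]=a; 
d=crop(t,190,170,160,120,2)
e=crop(t,425,260,56,56,4);c[0:224,570:794]=e
e=crop(s,265,360,56,45,4);c[230:410,570:794]=e
cv2.imwrite('pics/c1.png',c[:,:,::-1])
E
```

```text
corner (214, 180) [0.706 0.217 0.093]
corner (336, 188) [ 0.681 -0.057  0.093]
corner (331, 277) [ 0.481 -0.04   0.093]
corner (206, 268) [0.508 0.235 0.093]
sizes [np.float64(0.199), np.float64(0.276), np.float64(0.2), np.float64(0.277)]
tab (array([0.48159052, 0.10185975, 0.07970083]), np.float64(0.0010202879959205066))
knob (array([ 0.51046863, -0.06697183,  0.06506891]), np.float64(0.002559065431156145))
side clip 0.9 517 (361.31463623046875, 388.1966247558594) (32.753936767578125, 17.595966339111328) 32.0053825378418 [ 0.557 -0.349  0.012]
side clip 0.9 721 (293.8000183105469, 338.1000061035156) (42.058292388916016, 18.657434463500977) 18.43494987487793 [ 0.463 -0.214  0.012]
side clip 0.64 951 (297.2000427246094, 383.10003662109375) (45.16857147216797, 23.25510597229004) 26.56505012512207 [ 0.457 -0.325  0.012]
top clip 0.92 477 (400.49993896484375, 284.0) (15.808956146240234, 31.063213348388672) 33.6900634765625 [ 0.465 -0.206  0.012]
top clip 0.62 434 (448.198486328125, 286.1751403808594) (15.173188209533691, 29.905296325683594) 41.423667907714844 [ 0.457 -0.317  0.012]
top clip 0.62 247 (456.0000305175781, 244.0) (11.31370735168457, 22.62741470336914) 45.0 [ 0.556 -0.341  0.012]
clip tri (array([ 0.45623425, -0.31965578,  0.00963605]), np.float64(0.0024079029622486544))
cup [ 0.67543801 -0.45189035  0.05      ] bowl [0.45381375 0.41230363 0.04      ]
```

View pics/c1.png

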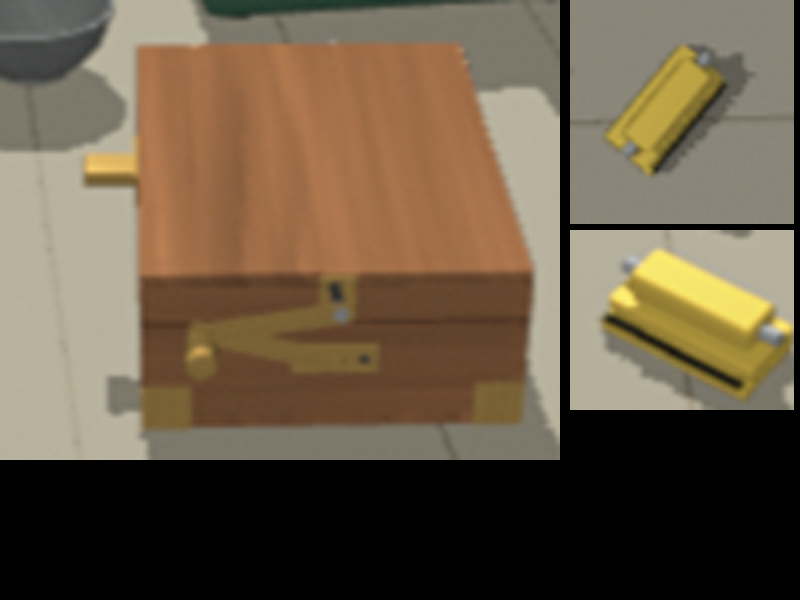

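The crop confirms the larger yellow clip, and the tab and knob measurements agree with the given sizes. I move over the tab.

```bash
python3 -m jog '[[-0.4216,-0.3855,0.06,-0.215,0.06],[-0.4216,-0.3855,0.06,-0.215,0.06],[-0.4216,-0.3855,0.06,-0.215,0.06],[-0.4216,-0.3855,0.06,-0.215,0.06],[-0.4216,-0.3855,0.06,-0.215,0.06],[-0.4216,-0.3855,0.06,-0.215,0.06],[-0.4216,-0.3855,0.06,-0.215,0.06],[-0.4216,-0.3855,0.06,-0.215,0.06],[-0.4216,-0.3855,0.06,-0.215,0.06],[-0.4216,-0.3855,0.06,-0.215,0.06],[-0.4216,-0.3855,0.06,-0.215,0.06],[-0.4216,-0.3855,0.06,-0.215,0.06]]' 20
cat >> h.py <<'E'
C=np.array([.5955,.0902,0]);RC=R.from_euler('z',-.091)
def w(p): return C+RC.apply(p)
def ch(p): return RC.inv().apply(np.array(p)-C)
def st():
    s=r.read_state();print('t',round(s['time'],2),'chest tcp',ch(s['ee_pos']).round(4),'F chest',RC.inv().apply(s['ft_force']).round(2),'w',round(s['width'],4),'g',round(s['grip_force'],1),'yaw',R.from_quat(s['eef_rot']).apply([0,1,0]).round(3),'j',np.round(s['joint_positions'],2));return s
E
python3 -c "
from h import *
st();print(rows(w([-.122,0,.068])))"
```

```text
time: 2.3
ee_pos: [0.4756, 0.0971, 0.1625]
eef_rot: [0.048, 0.999, -0.0, 0.0]
ft_force: [0.3, 0.3, -0.1]
width: 0.0599
grip_force: 0.0
t 2.3 chest tcp [-0.1201 -0.004   0.1625] F chest [ 0.27  0.32 -0.13] w 0.0599 g 0.0 yaw [ 0.095  0.995 -0.001] j [-0.65  0.06  0.37  1.92 -0.02  1.17  1.2 ]
[0.00203784 0.00408361 0.09454283]
```

```bash
python3 -m jog '[[0.002,0.004,0.05,0,0.06],[0.002,0.004,0.0945,0,0.06],[0.002,0.004,0.0945,0,0.06],[0.002,0.004,0.0945,0,0.0],[0.002,0.004,0.0945,0,0.0],[0.002,0.004,0.0945,0,0.0],[0.002,0.004,0.0945,0,0.0]]' 20
python3 -c "
from h import *
st();save(r.camera('side'),'s1.png')"
```

```text
time: 3.0
ee_pos: [0.4735, 0.1061, 0.0696]
eef_rot: [0.045, 0.999, 0.001, 0.001]
ft_force: [-0.0, -0.5, 0.0]
width: 0.0356
grip_force: 0.0
t 3.0 chest tcp [-0.123   0.0048  0.0696] F chest [ 0.04 -0.54  0.03] w 0.0356 g 0.0 yaw [0.09  0.996 0.002] j [-0.64  0.18  0.36  2.02 -0.08  0.96  1.23]
```

View pics/s1.png

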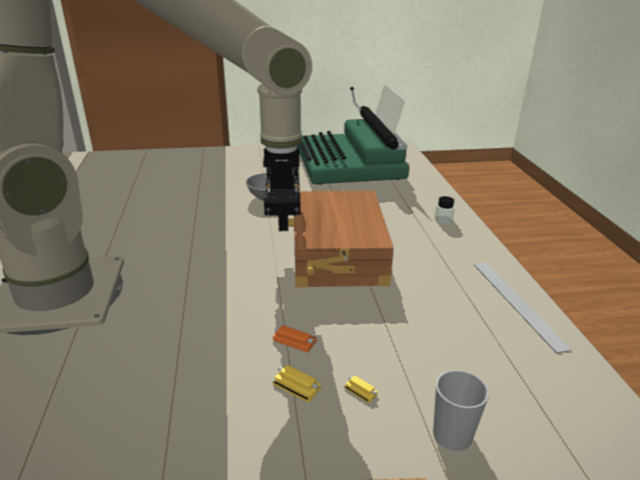

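The gripper sits over the tab at about (283,222), with the fingers still closing. I finish the grip.

```bash
python3 -m jog '[[0,0,0,0,0],[0,0,0,0,0],[0,0,0,0,0],[0,0,0,0,0]]' 20
python3 -c "
from h import *
st()
for t in (.1,.25,.4,.6,.8,1.0,1.05,1.1):
  a=t; print(t,((222*(1-np.cos(a))+14*np.sin(a))/1000).round(4),((222*np.sin(a)-14*(1-np.cos(a)))/1000).round(4))"
```

```text
time: 3.45
ee_pos: [0.4728, 0.1036, 0.0688]
eef_rot: [0.046, 0.999, -0.001, 0.0]
ft_force: [-2.2, -9.7, 9.7]
width: 0.0237
grip_force: 20.0
t 3.45 chest tcp [-0.1234  0.0022  0.0688] F chest [-1.33 -9.88  9.69] w 0.0237 g 20.0 yaw [ 0.092  0.996 -0.002] j [-0.64  0.18  0.36  2.02 -0.07  0.96  1.23]
0.1 0.0025 0.0221
0.25 0.0104 0.0545
0.4 0.023 0.0853
0.6 0.0467 0.1229
0.8 0.0774 0.155
1.0 0.1138 0.1804
1.05 0.1237 0.1855
1.1 0.1338 0.1902
```

```bash
python3 -m jog '[[0,-0.002,-0.001,0,0],[0,-0.002,-0.001,0,0],[0,-0.002,-0.001,0,0]]' 20
python3 -c "
from h import *
st()"
```

```text
time: 3.75
ee_pos: [0.4728, 0.1035, 0.0692]
eef_rot: [0.045, 0.999, -0.0, 0.001]
ft_force: [4.3, -2.3, -2.2]
width: 0.0237
grip_force: 20.0
t 3.75 chest tcp [-0.1234  0.0021  0.0692] F chest [ 4.48 -1.94 -2.2 ] w 0.0237 g 20.0 yaw [0.091 0.996 0.   ] j [-0.64  0.18  0.36  2.02 -0.07  0.96  1.24]
```

```bash
python3 -m jog '[[-0.0025,0,-0.0222,0,0],[-0.0104,0,-0.0547,0,0],[-0.0231,0,-0.0857,0,0],[-0.0231,0,-0.0857,0,0],[-0.0231,0,-0.0857,0,0]]' 20
python3 -c "
from h import *
st();save(r.camera('side'),'s2.png')"
```

```text
time: 4.25
ee_pos: [0.4946, 0.1013, 0.1549]
eef_rot: [0.046, 0.999, -0.0, -0.001]
ft_force: [-3.5, -2.7, -1.1]
width: 0.0234
grip_force: 20.0
t 4.25 chest tcp [-0.1015  0.0019  0.1549] F chest [-3.21 -3.   -1.08] w 0.0234 g 20.0 yaw [ 0.091  0.996 -0.   ] j [-0.64  0.12  0.38  1.88 -0.05  1.16  1.23]
```

```bash
python3 -m jog '[[-0.0171,0,-0.0288,0,0],[-0.0384,0,-0.0547,0,0],[-0.0632,0,-0.0771,0,0],[-0.0912,0,-0.0955,0,0],[-0.0912,0,-0.0955,0,0],[-0.0912,0,-0.0955,0,0]]' 20
python3 -c "
from h import *
st();save(r.camera('side'),'s2.png')"
```

```text
time: 4.9
ee_pos: [0.5866, 0.0921, 0.251]
eef_rot: [0.046, 0.999, -0.001, -0.0]
ft_force: [-5.0, -5.4, 8.1]
width: 0.0236
grip_force: 20.0
t 4.9 chest tcp [-0.0091  0.0011  0.251 ] F chest [-4.52 -5.86  8.12] w 0.0236 g 20.0 yaw [ 0.092  0.996 -0.001] j [-0.58  0.26  0.42  1.53 -0.1   1.38  1.33]
```

View pics/s2.png

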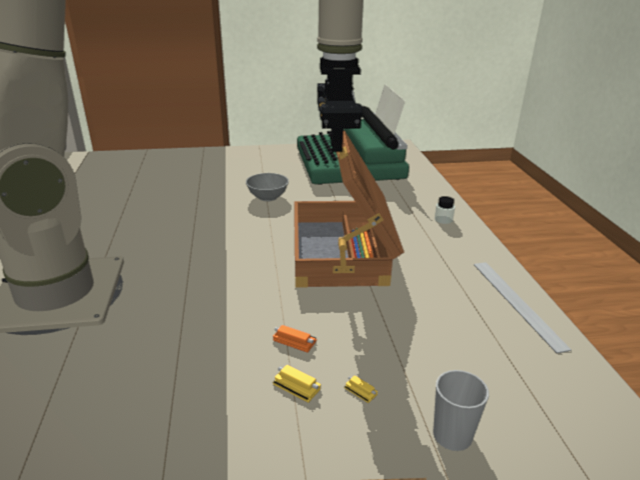

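```bash
python3 -m jog '[[-0.005,-0.001,-0.0037,0,0],[-0.0091,-0.001,-0.0065,0,0],[-0.0091,-0.001,-0.0065,0,0],[-0.0091,-0.001,-0.0065,0,0]]' 20
cat >> h.py <<'E'
def ten(th):
    s=st();F=RC.inv().apply(s['ft_force']);p=ch(s['ee_pos'])-[.1,0,.065]+[0,0,.0102];a=np.arctan2(p[2],-p[0])-np.arctan2(.014,.223)
    print('F open',(F@[np.sin(th),0,np.cos(th)]).round(2),'F out',(F@[-np.cos(th),0,np.sin(th)]).round(2),'ang',a.round(4),'r',np.hypot(p[0],p[2]).round(4))
E
python3 -c "
from h import *
ten(1.05)
for r_ in (.2245,):
  for t in (1.05,1.07,1.09,1.11,1.13,1.15,1.17,1.19,1.21,1.23,1.25,1.27,1.29,1.31): print(t,(1000*np.array([r_*(np.cos(1.05)-np.cos(t))+.014*(np.sin(t)-np.sin(1.05)), r_*(np.sin(t)-np.sin(1.05))+.014*(np.cos(t)-np.cos(1.05))])).round(1))"
```

```text
time: 5.35
ee_pos: [0.595, 0.0912, 0.2557]
eef_rot: [0.046, 0.999, -0.0, -0.001]
ft_force: [3.5, -3.0, -10.5]
width: 0.0238
grip_force: 20.0
t 5.35 chest tcp [-0.0006  0.001   0.2557] F chest [  3.75  -2.68 -10.5 ] w 0.0238 g 20.0 yaw [ 0.091  0.996 -0.001] j [-0.57  0.27  0.42  1.5  -0.11  1.4   1.34]
F open -1.97 F out -10.98 ang 1.044 r 0.2247
1.05 [0. 0.]
1.07 [4.1 2. ]
1.09 [8.1 3.8]
1.11 [12.3  5.6]
1.13 [16.4  7.3]
1.15 [20.6  8.9]
1.17 [24.9 10.5]
1.19 [29.1 11.9]
1.21 [33.4 13.3]
1.23 [37.7 14.6]
1.25 [42.1 15.8]
1.27 [46.4 16.9]
1.29 [50.8 17.9]
1.31 [55.2 18.8]
```

```bash
python3 -m jog '[[-0.0045,0,-0.0013,0,0],[-0.0085,0,-0.0031,0,0],[-0.0085,0,-0.0031,0,0],[-0.0085,0,-0.0031,0,0]]' 20
python3 -c "
from h import *
ten(1.09)"
python3 -m jog '[[-0.0021,0,-0.0009,0,0],[-0.0042,0,-0.0018,0,0],[-0.0042,0,-0.0018,0,0],[-0.0042,0,-0.0018,0,0]]' 20
python3 -c "
from h import *
ten(1.11)"
```

```text
time: 5.75
ee_pos: [0.6037, 0.0904, 0.2598]
eef_rot: [0.046, 0.999, -0.0, 0.0]
ft_force: [1.4, -3.6, -6.0]
width: 0.0236
grip_force: 20.0
t 5.75 chest tcp [0.0082 0.0009 0.2598] F chest [ 1.73 -3.49 -6.01] w 0.0236 g 20.0 yaw [ 0.091  0.996 -0.   ] j [-0.56  0.29  0.43  1.47 -0.12  1.41  1.35]
F open -1.25 F out -6.13 ang 1.087 r 0.2247
time: 6.15
ee_pos: [0.6078, 0.09, 0.2617]
eef_rot: [0.046, 0.999, -0.0, -0.0]
ft_force: [0.8, -5.2, -6.3]
width: 0.024
grip_force: 20.0
t 6.15 chest tcp [0.0123 0.0009 0.2617] F chest [ 1.27 -5.08 -6.28] w 0.024 g 20.0 yaw [ 0.091  0.996 -0.   ] j [-0.56  0.3   0.43  1.45 -0.12  1.42  1.35]
F open -1.65 F out -6.19 ang 1.1071 r 0.2247
```

```bash
cat > chk.py <<'E'
import sys
from h import *
th=float(sys.argv[1]);s=r.read_state();F=RC.inv().apply(s['ft_force']);fo=F@[np.sin(th),0,np.cos(th)]
print(th,'Fopen',fo.round(2),'Fout',(F@[-np.cos(th),0,np.sin(th)]).round(2),ch(s['ee_pos']).round(4));sys.exit(int(fo<float(sys.argv[2])))
E
J="python3 -m jog"
$J '[[-0.0016,0,-0.0005,0,0],[-0.0016,0,-0.0005,0,0],[-0.0016,0,-0.0005,0,0]]' >/dev/null; python3 chk.py 1.117 -4 && {
$J '[[-0.0016,0,-0.0006,0,0],[-0.0016,0,-0.0006,0,0],[-0.0016,0,-0.0006,0,0]]' >/dev/null; python3 chk.py 1.125 -4; } && {
$J '[[-0.0016,0,-0.0006,0,0],[-0.0016,0,-0.0006,0,0],[-0.0016,0,-0.0006,0,0]]' >/dev/null; python3 chk.py 1.133 -4; } && {
$J '[[-0.0016,0,-0.0006,0,0],[-0.0016,0,-0.0006,0,0],[-0.0016,0,-0.0006,0,0]]' >/dev/null; python3 chk.py 1.140 -4; } && {
$J '[[-0.0016,0,-0.0006,0,0],[-0.0016,0,-0.0006,0,0],[-0.0016,0,-0.0006,0,0]]' >/dev/null; python3 chk.py 1.148 -4; } && {
$J '[[-0.0016,0,-0.0005,0,0],[-0.0016,0,-0.0005,0,0],[-0.0016,0,-0.0005,0,0]]' >/dev/null; python3 chk.py 1.155 -4; }
python3 - <<'E'
from h import *
ten(1.15)
c=r.camera('side');img=np.asarray(c['img'])[130:290,270:420];cv2.imwrite('pics/k1.png',cv2.resize(img,None,fx=3.7,fy=3.7,interpolation=cv2.INTER_CUBIC)[:,:,::-1])
# attach point from first picture
for px in ((345.5,258.5),):
    o,d=ray(c,px);n=RC.apply([0,1,0]);t=((w([0,-.144,0])-o)@n)/(d@n);A=ch(o+t*d);print('A',A)
    for th in (1.1,1.15,1.2,1.25,1.3):
        v=A-[.1,0,.065];x=.1+v[0]*np.cos(th)+v[2]*np.sin(th);z=.065-v[0]*np.sin(th)+v[2]*np.cos(th);print(th,np.hypot(x,z-.043))
E
```

```text
1.117 Fopen -0.67 Fout -4.91 [0.0139 0.0009 0.2623]
1.125 Fopen -1.97 Fout -4.27 [0.0155 0.0008 0.263 ]
1.133 Fopen -1.63 Fout -3.67 [0.0171 0.0008 0.2636]
1.14 Fopen -1.0 Fout -4.45 [0.0187 0.0008 0.2643]
1.148 Fopen -1.73 Fout -3.71 [0.0203 0.0008 0.2649]
1.155 Fopen -1.42 Fout -3.06 [0.0219 0.0008 0.2655]
t 7.95 chest tcp [0.0219 0.0008 0.2655] F chest [-0.07 -5.57 -3.38] w 0.0239 g 20.0 yaw [ 0.091  0.996 -0.   ] j [-0.55  0.32  0.43  1.42 -0.13  1.43  1.36]
F open -1.44 F out -3.06 ang 1.1531 r 0.2247
A [ 0.00338736 -0.144       0.07092802]
1.1 0.12669623121546755
1.15 0.13049512098172117
1.2 0.13421280544197106
1.25 0.13784693286055524
1.3 0.14139520723464052
```

View pics/k1.png

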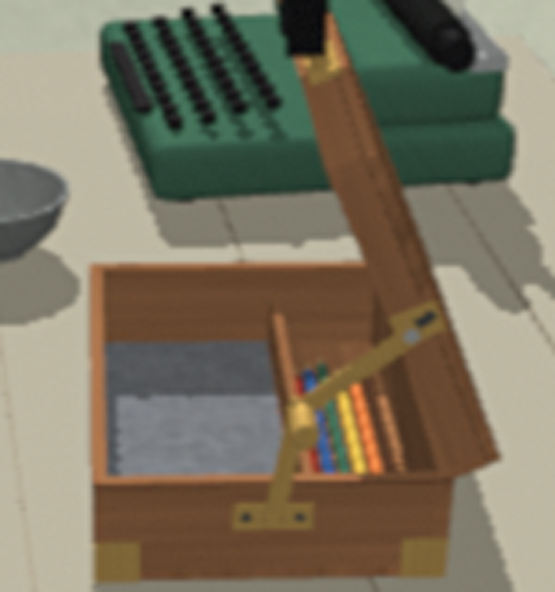

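The crop shows the stay still bent: foot (278,510), knob (302,420), attach point (415,335). I estimate the taut angle from these.

```bash
python3 - <<'E'
from h import *
c=r.camera('side')
def pl(px,y):
    o,d=ray(c,px);n=RC.apply([0,1,0]);t=((w([0,y,0])-o)@n)/(d@n);return ch(o+t*d)
f=lambda u,v:(270+u/3.7,130+v/3.7)
F=pl(f(278,512),-.143);A=pl(f(413,336),-.145);K=pl(f(302,420),-.168)
print('F',F,'K',K,'A',A,'FA',np.hypot(*(A-F)[[0,2]]),np.hypot(*(A-[0,0,.043])[[0,2]]),'FK',np.hypot(*(K-[0,0,.043])[[0,2]]),'KA',np.hypot(*(A-K)[[0,2]]))
for th in (1.153,1.17,1.19,1.21,1.23,1.25,1.27,1.29):
    v=(A-[.1,0,.065]);e=th-1.153;x=.1+v[0]*np.cos(e)+v[2]*np.sin(e);z=.065-v[0]*np.sin(e)+v[2]*np.cos(e);print(th,np.hypot(x,z-.043).round(4),(x,z))
E
```

```text
F [ 0.00366563 -0.143       0.04658066] K [ 0.01104491 -0.168       0.11961611] A [ 0.07046874 -0.145       0.1560827 ] FA 0.12827061894904354 0.13324241503117526 FK 0.07740813082114859 KA 0.06972090093454186
1.153 0.1332 (np.float64(0.0704687394320407), np.float64(0.15608270392150655))
1.17 0.1345 (np.float64(0.07202133798261297), np.float64(0.15657155003658263))
1.19 0.1359 (np.float64(0.07385824243626803), np.float64(0.15711277227325532))
1.21 0.1374 (np.float64(0.07570560324439643), np.float64(0.15761715062917264))
1.23 0.1388 (np.float64(0.0775626814873061), np.float64(0.15808448335971714))
1.25 0.1402 (np.float64(0.07942873435846062), np.float64(0.15851458353802766))
1.27 0.1416 (np.float64(0.08130301546159185), np.float64(0.15890727912976746))
1.29 0.143 (np.float64(0.08318477510924865), np.float64(0.15926241306193573))
```

```bash
J="python3 -m jog"
$J '[[-0.0020,0,-0.0007,0,0],[-0.0020,0,-0.0007,0,0],[-0.0020,0,-0.0007,0,0]]' >/dev/null; python3 chk.py 1.165 -4 && {
$J '[[-0.0021,0,-0.0007,0,0],[-0.0021,0,-0.0007,0,0],[-0.0021,0,-0.0007,0,0]]' >/dev/null; python3 chk.py 1.175 -4; } && {
$J '[[-0.0021,0,-0.0007,0,0],[-0.0021,0,-0.0007,0,0],[-0.0021,0,-0.0007,0,0]]' >/dev/null; python3 chk.py 1.185 -4; } && {
$J '[[-0.0021,0,-0.0007,0,0],[-0.0021,0,-0.0007,0,0],[-0.0021,0,-0.0007,0,0]]' >/dev/null; python3 chk.py 1.195 -4; } && {
$J '[[-0.0021,0,-0.0006,0,0],[-0.0021,0,-0.0006,0,0],[-0.0021,0,-0.0006,0,0]]' >/dev/null; python3 chk.py 1.205 -4; } && {
$J '[[-0.0016,0,-0.0005,0,0],[-0.0016,0,-0.0005,0,0],[-0.0016,0,-0.0005,0,0]]' >/dev/null; python3 chk.py 1.212 -4; }
```

```text
1.165 Fopen -0.99 Fout -3.23 [0.0239 0.0008 0.2662]
1.175 Fopen -0.71 Fout -2.63 [0.026  0.0008 0.267 ]
1.185 Fopen -1.42 Fout -2.46 [0.0281 0.0007 0.2677]
1.195 Fopen -0.36 Fout -2.64 [0.0303 0.0007 0.2684]
1.205 Fopen -1.14 Fout -2.8 [0.0324 0.0007 0.269 ]
1.212 Fopen -1.38 Fout -2.58 [0.0339 0.0006 0.2695]
```

```bash
J="python3 -m jog"
$J '[[-0.0015,0,-0.0005,0,0],[-0.0015,0,-0.0005,0,0],[-0.0015,0,-0.0005,0,0]]' >/dev/null; python3 chk.py 1.219 -3 && {
$J '[[-0.0015,0,-0.0005,0,0],[-0.0015,0,-0.0005,0,0],[-0.0015,0,-0.0005,0,0]]' >/dev/null; python3 chk.py 1.226 -3; } && {
$J '[[-0.0015,0,-0.0005,0,0],[-0.0015,0,-0.0005,0,0],[-0.0015,0,-0.0005,0,0]]' >/dev/null; python3 chk.py 1.233 -3; } && {
$J '[[-0.0015,0,-0.0004,0,0],[-0.0015,0,-0.0004,0,0],[-0.0015,0,-0.0004,0,0]]' >/dev/null; python3 chk.py 1.24 -3; } && {
$J '[[-0.0015,0,-0.0004,0,0],[-0.0015,0,-0.0004,0,0],[-0.0015,0,-0.0004,0,0]]' >/dev/null; python3 chk.py 1.247 -3; } && {
$J '[[-0.0015,0,-0.0004,0,0],[-0.0015,0,-0.0004,0,0],[-0.0015,0,-0.0004,0,0]]' >/dev/null; python3 chk.py 1.254 -3; }
python3 - <<'E'
from h import *
ten(1.25)
c=r.camera('side');img=np.asarray(c['img'])[130:290,270:420];cv2.imwrite('pics/k2.png',cv2.resize(img,None,fx=3.7,fy=3.7,interpolation=cv2.INTER_CUBIC)[:,:,::-1])
E
```

```text
1.219 Fopen -1.76 Fout -2.65 [0.0355 0.0007 0.27  ]
1.226 Fopen -0.66 Fout -2.99 [0.0369 0.0007 0.2705]
1.233 Fopen -0.43 Fout -3.33 [0.0384 0.0007 0.2709]
1.24 Fopen -0.89 Fout -1.91 [0.0399 0.0006 0.2713]
1.247 Fopen -1.14 Fout -2.21 [0.0414 0.0006 0.2717]
1.254 Fopen -1.21 Fout -2.81 [0.0429 0.0006 0.2721]
t 11.65 chest tcp [0.0429 0.0006 0.2721] F chest [-0.28 -5.18 -3.05] w 0.0238 g 20.0 yaw [ 0.091  0.996 -0.   ] j [-0.52  0.37  0.43  1.35 -0.15  1.46  1.38]
F open -1.22 F out -2.8 ang 1.2512 r 0.2247
```

View pics/k2.png

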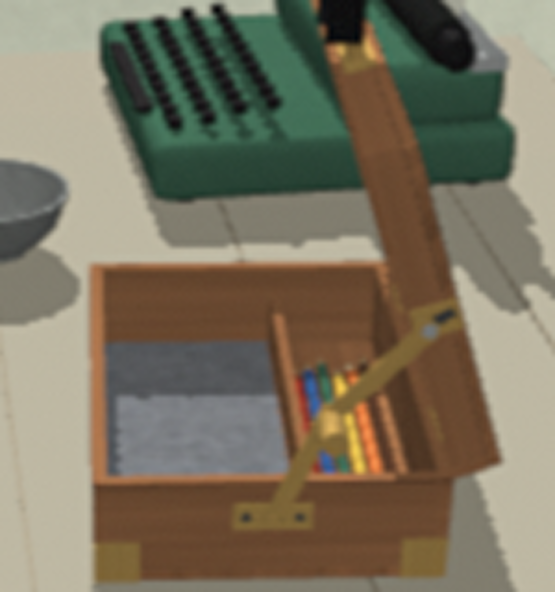

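The crop shows the stay nearly straight but still slightly bent: foot (278,505), knob (332,425), attach point (432,330). I keep feeling in finer steps.

```bash
J="python3 -m jog"
$J '[[-0.0012,0,-0.0004,0,0],[-0.0012,0,-0.0004,0,0],[-0.0012,0,-0.0004,0,0]]' >/dev/null; python3 chk.py 1.26 -3 && {
$J '[[-0.0012,0,-0.0004,0,0],[-0.0012,0,-0.0004,0,0],[-0.0012,0,-0.0004,0,0]]' >/dev/null; python3 chk.py 1.265 -3; } && {
$J '[[-0.0012,0,-0.0003,0,0],[-0.0012,0,-0.0003,0,0],[-0.0012,0,-0.0003,0,0]]' >/dev/null; python3 chk.py 1.27 -3; } && {
$J '[[-0.0012,0,-0.0003,0,0],[-0.0012,0,-0.0003,0,0],[-0.0012,0,-0.0003,0,0]]' >/dev/null; python3 chk.py 1.276 -3; } && {
$J '[[-0.0012,0,-0.0003,0,0],[-0.0012,0,-0.0003,0,0],[-0.0012,0,-0.0003,0,0]]' >/dev/null; python3 chk.py 1.281 -3; } && {
$J '[[-0.0012,0,-0.0003,0,0],[-0.0012,0,-0.0003,0,0],[-0.0012,0,-0.0003,0,0]]' >/dev/null; python3 chk.py 1.286 -3; }
```

```text
1.26 Fopen -1.08 Fout -4.14 [0.0441 0.0006 0.2724]
1.265 Fopen -0.93 Fout -4.39 [0.0453 0.0006 0.2727]
1.27 Fopen -1.28 Fout -3.08 [0.0465 0.0006 0.273 ]
1.276 Fopen -0.99 Fout -3.22 [0.0477 0.0006 0.2733]
1.281 Fopen -0.36 Fout -4.71 [0.049  0.0006 0.2737]
1.286 Fopen -2.65 Fout -3.29 [0.0499 0.0006 0.2739]
```

```bash
J="python3 -m jog"
$J '[[-0.0005,0,-0.0001,0,0],[-0.0005,0,-0.0001,0,0],[-0.0005,0,-0.0001,0,0]]' >/dev/null; python3 chk.py 1.287 -4.5 && {
$J '[[-0.0005,0,-0.0001,0,0],[-0.0005,0,-0.0001,0,0],[-0.0005,0,-0.0001,0,0]]' >/dev/null; python3 chk.py 1.288 -4.5; }
python3 - <<'E'
from h import *
ten(1.28)
c=r.camera('side');img=np.asarray(c['img'])[130:290,270:420];cv2.imwrite('pics/k3.png',cv2.resize(img,None,fx=3.7,fy=3.7,interpolation=cv2.INTER_CUBIC)[:,:,::-1])
E
```

```text
1.287 Fopen -1.73 Fout -2.55 [0.0503 0.0005 0.2739]
1.288 Fopen -2.25 Fout -2.35 [0.0507 0.0006 0.274 ]
t 14.1 chest tcp [0.0507 0.0006 0.274 ] F chest [-1.51 -6.04 -2.88] w 0.0238 g 20.0 yaw [ 0.091  0.996 -0.001] j [-0.51  0.39  0.43  1.32 -0.16  1.47  1.39]
F open -2.27 F out -2.33 ang 1.2867 r 0.2247
```

```bash
J="python3 -m jog"
$J '[[-0.0006,0,-0.0001,0,0],[-0.0006,0,-0.0001,0,0],[-0.0006,0,-0.0001,0,0]]' >/dev/null; python3 chk.py 1.289 -4.5 && {
$J '[[-0.0006,0,-0.0002,0,0],[-0.0006,0,-0.0002,0,0],[-0.0006,0,-0.0002,0,0]]' >/dev/null; python3 chk.py 1.291 -4.5; } && {
$J '[[-0.0006,0,-0.0001,0,0],[-0.0006,0,-0.0001,0,0],[-0.0006,0,-0.0001,0,0]]' >/dev/null; python3 chk.py 1.293 -4.5; } && {
$J '[[-0.0006,0,-0.0002,0,0],[-0.0006,0,-0.0002,0,0],[-0.0006,0,-0.0002,0,0]]' >/dev/null; python3 chk.py 1.295 -4.5; }
python3 - <<'E'
from h import *
ten(1.28)
c=r.camera('side');img=np.asarray(c['img'])[130:290,270:420];cv2.imwrite('pics/k4.png',cv2.resize(img,None,fx=3.7,fy=3.7,interpolation=cv2.INTER_CUBIC)[:,:,::-1])
E
```

```text
1.289 Fopen -3.56 Fout -1.16 [0.051  0.0005 0.2741]
1.291 Fopen -5.87 Fout -1.76 [0.0513 0.0005 0.2742]
t 14.75 chest tcp [0.0513 0.0005 0.2742] F chest [-5.16 -5.96 -3.31] w 0.0239 g 20.0 yaw [ 0.091  0.996 -0.001] j [-0.51  0.39  0.43  1.32 -0.16  1.47  1.39]
F open -5.89 F out -1.69 ang 1.2897 r 0.2247
```

```bash
J="python3 -m jog"
$J '[[0.001,0,0.0003,0,0],[0.002,0,0.0005,0,0],[0.002,0,0.0005,0,0],[0.002,0,0.0005,0,0]]' >/dev/null; python3 chk.py 1.285 -9
$J '[[0.001,0,0.0003,0,0],[0.0015,0,0.0004,0,0],[0.0015,0,0.0004,0,0]]' >/dev/null; python3 chk.py 1.28 -9
python3 - <<'E'
from h import *
c=r.camera('side');img=np.asarray(c['img'])[130:290,270:420];cv2.imwrite('pics/k5.png',cv2.resize(img,None,fx=3.7,fy=3.7,interpolation=cv2.INTER_CUBIC)[:,:,::-1])
E
```

```text
1.285 Fopen -1.59 Fout -3.74 [0.05   0.0006 0.2739]
1.28 Fopen -1.39 Fout -3.65 [0.0487 0.0006 0.2736]
```

View pics/k5.png

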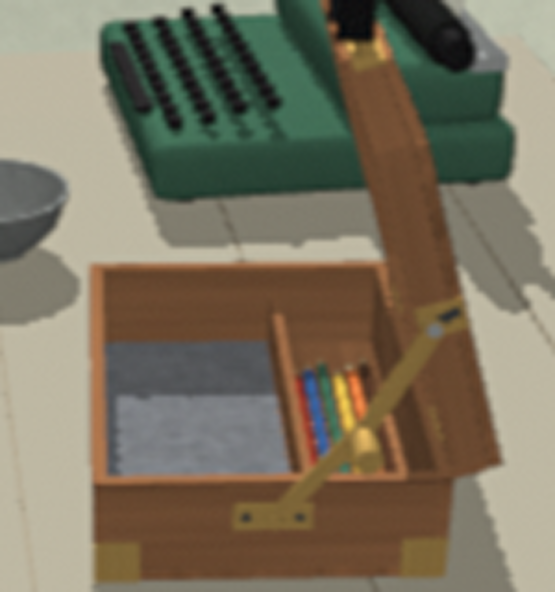

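The crop shows the knee past centre, with the knob at (367,450). I lower until the stay bears the lid.

```bash
J="python3 -m jog"
$J '[[0.001,0,0.0003,0,0],[0.001,0,0.0003,0,0],[0.001,0,0.0003,0,0]]' >/dev/null; python3 chk.py 1.276 -9
$J '[[0.001,0,0.0003,0,0],[0.001,0,0.0003,0,0],[0.001,0,0.0003,0,0]]' >/dev/null; python3 chk.py 1.272 -9
$J '[[0.001,0,0.0003,0,0],[0.001,0,0.0003,0,0],[0.001,0,0.0003,0,0]]' >/dev/null; python3 chk.py 1.268 -9
```

```text
1.276 Fopen -1.21 Fout -3.06 [0.0478 0.0006 0.2734]
1.272 Fopen -0.5 Fout -2.96 [0.047  0.0006 0.2732]
1.268 Fopen 0.33 Fout -4.74 [0.0463 0.0006 0.273 ]
```

```bash
python3 -m jog '[[0.0005,-0.001,0.0004,0,0],[0.0005,-0.001,0.0004,0,0]]'; python3 chk.py 1.266 -9
python3 -m jog '[[0,0,0,0,0.03],[0,0,0,0,0.04],[0,0,0,0,0.05],[0,0,0,0,0.05]]'; python3 chk.py 1.266 -9
python3 -c "
from h import *
c=r.camera('side');save(c,'x1.png')
print([(np.round(np.array(d['position'])*[640,480]).tolist(),round(d['p'],2)) for d in r.recognise('side','knob')])"
```

```text
time: 16.65
ee_pos: [0.6412, 0.0866, 0.2729]
eef_rot: [0.045, 0.999, 0.0, 0.001]
ft_force: [2.2, -2.3, 0.2]
width: 0.0236
grip_force: 20.0
1.266 Fopen 2.32 Fout -0.56 [0.0458 0.0006 0.2729]
time: 17.05
ee_pos: [0.6404, 0.0869, 0.272]
eef_rot: [0.045, 0.999, 0.0, -0.0]
ft_force: [1.1, 0.3, -0.1]
width: 0.0454
grip_force: 0.0
1.266 Fopen 0.96 Fout -0.44 [0.045  0.0008 0.272 ]
[]
```

```bash
python3 -m jog '[[0,0,-0.03,0,0.05],[0,0,-0.06,0,0.05],[0,0,-0.08,0,0.05],[0,0,-0.08,0,0.05],[0,0,-0.08,0,0.05],[0,0,-0.08,0,0.05],[0,0,-0.08,0,0.05]]'
python3 - <<'E'
from h import *
s=st();t=r.camera('top');sd=r.camera('side');save(sd,'x2.png');save(t,'x2t.png')
W=[]
for c,n in((t,'top'),(sd,'side')):
    im=cv2.cvtColor(np.asarray(c['img']),cv2.COLOR_RGB2HSV)
    m=cv2.inRange(im,(22,120,60),(35,255,255));N,L,S,ce=cv2.connectedComponentsWithStats(m)
    for i in range(1,N):
        if S[i,4]>100:
            ys,xs=np.nonzero(L==i);b=cv2.boxPoints(cv2.minAreaRect(np.c_[xs,ys].astype(np.float32)))
            q=np.array([onz(c,p,.012) for p in b]);e=[q[1]-q[0],q[2]-q[1]];k=max(e,key=np.linalg.norm)
            print(n,S[i,4],ce[i].round(1),'ctr',q.mean(0).round(4),'len',np.linalg.norm(e,axis=1).round(4),'longdir deg',np.degrees(np.arctan2(k[1],k[0])).round(1))
E
```

```text
time: 17.85
ee_pos: [0.6402, 0.0864, 0.3507]
eef_rot: [0.045, 0.999, -0.0, -0.001]
ft_force: [0.5, -0.4, 0.4]
width: 0.0498
grip_force: 0.0
t 17.85 chest tcp [4.480e-02 3.000e-04 3.507e-01] F chest [ 0.5  -0.34  0.36] w 0.0498 g 0.0 yaw [ 0.091  0.996 -0.   ] j [-0.51  0.37  0.44  1.19 -0.16  1.62  1.38]
top 195 [456.2 244. ] ctr [ 0.5561 -0.3412  0.012 ] len [0.0479 0.0232] longdir deg -47.1
top 428 [448.4 286.8] ctr [ 0.456  -0.3177  0.012 ] len [0.0732 0.0351] longdir deg -41.1
side 904 [296.5 382.6] ctr [ 0.4563 -0.3228  0.012 ] len [0.0519 0.0818] longdir deg -42.4
side 442 [360.4 388.5] ctr [ 0.556  -0.3493  0.012 ] len [0.0345 0.054 ] longdir deg -50.5
```

```bash
python3 -m jog '[[0.05,-0.02,0,0,0.06],[0.08,-0.06,0,0.1,0.06],[0.1,-0.11,0,0.2,0.06],[0.11,-0.16,0,0.3,0.06],[0.12,-0.21,0,0.4,0.06],[0.13,-0.26,0.03,0.5,0.06],[0.14,-0.3,0.06,0.6,0.06],[0.1456,-0.34,0.09,0.625,0.06],[0.1456,-0.38,0.12,0.625,0.06],[0.1456,-0.4204,0.15,0.625,0.06],[0.1456,-0.4204,0.2,0.625,0.06],[0.1456,-0.4204,0.23,0.625,0.06]]'
python3 -m jog '[[0,0,0,0,0.06],[0,0,0,0,0.06],[0,0,0,0,0.06]]'
python3 - <<'E'
from h import *
s=st();print(rows([.457,-.319,.0145]))
E
```

```text
time: 19.15
ee_pos: [0.4561, -0.3214, 0.12]
eef_rot: [0.352, 0.936, -0.001, 0.0]
ft_force: [0.3, 0.7, -0.5]
width: 0.0597
grip_force: 0.0
time: 19.45
ee_pos: [0.4589, -0.3194, 0.1244]
eef_rot: [0.35, 0.937, 0.0, 0.002]
ft_force: [0.9, -1.0, 0.1]
width: 0.06
grip_force: 0.0
t 19.45 chest tcp [-0.0989 -0.4203  0.1244] F chest [ 0.99 -0.88  0.11] w 0.06 g 0.0 yaw [0.656 0.755 0.001] j [-0.11  0.32  0.76  1.8  -0.24  1.12  1.59]
[ 0.00199702 -0.00105048  0.10986845]
```

```bash
python3 -m jog '[[0.001,0,0.05,0,0.06],[0.001,0,0.09,0,0.06],[0.001,0,0.1,0,0.06],[0.001,0,0.1,0,0.06],[0.001,0,0.1,0,0.06]]'
python3 - <<'E'
from h import *
s=st();print(rows([.457,-.319,.0145]))
E
```

```text
time: 19.95
ee_pos: [0.4583, -0.3193, 0.0245]
eef_rot: [0.35, 0.937, -0.0, 0.002]
ft_force: [0.5, 0.2, 0.7]
width: 0.0599
grip_force: 0.0
t 19.95 chest tcp [-0.0995 -0.4203  0.0245] F chest [0.51 0.24 0.75] w 0.0599 g 0.0 yaw [0.656 0.755 0.001] j [-0.04  0.46  0.69  1.87 -0.36  0.93  1.67]
[ 0.00117651 -0.00060433  0.00995686]
```

```bash
python3 -m jog '[[0.001,0,0.0095,0,0.06],[0.001,0,0.0095,0,0.06],[0.001,0,0.0095,0,0.03],[0.001,0,0.0095,0,0.0],[0.001,0,0.0095,0,0.0],[0.001,0,0.0095,0,0.0],[0.001,0,0.0095,0,0.0],[0.001,0,0.0095,0,0.0]]' 15
python3 - <<'E'
from h import *
s=st()
E
```

```text
time: 20.75
ee_pos: [0.4562, -0.3177, 0.0126]
eef_rot: [0.35, 0.937, 0.0, 0.0]
ft_force: [0.9, 0.2, 1.6]
width: 0.02
grip_force: 2.2
t 20.75 chest tcp [-0.1016 -0.4189  0.0126] F chest [0.87 0.25 1.6 ] w 0.02 g 2.2 yaw [0.656 0.755 0.   ] j [-0.04  0.47  0.68  1.88 -0.37  0.91  1.68]
```

Width is 20 mm, so the clip is held by its top block. I lift and carry it over the compartment.

```bash
python3 -m jog '[[0,0,-0.04,0,0],[0,0,-0.08,0,0],[0.01,0.02,-0.12,-0.1,0],[0.03,0.06,-0.14,-0.2,0],[0.05,0.1,-0.14,-0.3,0],[0.072,0.142,-0.14,-0.4,0],[0.094,0.186,-0.14,-0.5,0],[0.116,0.23,-0.14,-0.6,0],[0.138,0.274,-0.14,-0.625,0],[0.16,0.318,-0.14,-0.625,0],[0.1818,0.3608,-0.14,-0.625,0],[0.1818,0.3608,-0.14,-0.625,0]]' 15
python3 -m jog '[[0,0,0,0,0],[0,0,0,0,0],[0,0,0,0,0]]'
python3 - <<'E'
from h import *
s=st();t=r.camera('top');sd=r.camera('side');save(sd,'x3.png')
E
```

```text
time: 21.95
ee_pos: [0.5557, 0.0818, 0.1518]
eef_rot: [0.04, 0.999, 0.001, -0.0]
ft_force: [-0.0, -0.3, -0.9]
width: 0.0195
grip_force: 15.3
time: 22.25
ee_pos: [0.5554, 0.0721, 0.1525]
eef_rot: [0.047, 0.999, -0.0, -0.0]
ft_force: [-1.0, -0.5, -0.6]
width: 0.0198
grip_force: 15.3
t 22.25 chest tcp [-0.0383 -0.0217  0.1525] F chest [-0.98 -0.58 -0.58] w 0.0198 g 15.3 yaw [ 0.093  0.996 -0.   ] j [-0.61  0.25  0.46  1.75 -0.12  1.17  1.37]
```

View pics/x3.png

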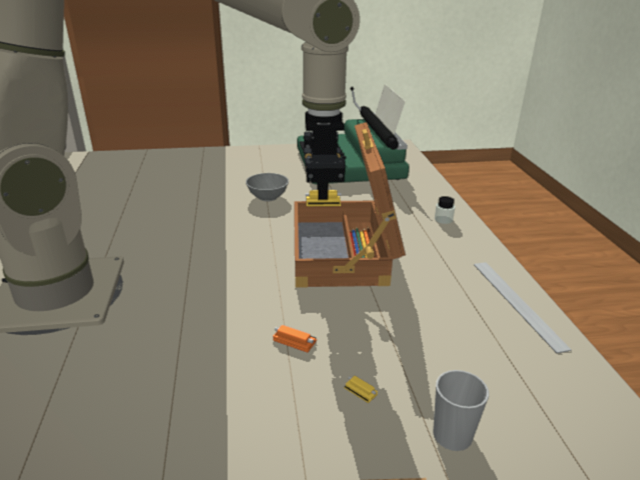

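The picture shows the lid standing and the clip held at (323,198) over the compartment. I lower it in.

```bash
python3 -m jog '[[0,0,0.04,0,0],[0,0,0.08,0,0],[0,0,0.115,0,0],[0,0,0.128,0,0],[0,0,0.128,0,0],[0,0,0.128,0,0]]' 15
python3 - <<'E'
from h import *
s=st()
E
```

```text
time: 22.95
ee_pos: [0.5565, 0.0736, 0.0259]
eef_rot: [0.046, 0.999, 0.0, 0.001]
ft_force: [0.2, -0.6, -0.8]
width: 0.0198
grip_force: 19.3
t 22.95 chest tcp [-0.0373 -0.0201  0.0259] F chest [ 0.3  -0.54 -0.79] w 0.0198 g 19.3 yaw [0.091 0.996 0.001] j [-0.57  0.41  0.42  1.85 -0.21  0.92  1.43]
```

```bash
python3 -m jog '[[0,0,0.004,0,0],[0,0,0.004,0,0],[0,0,0.004,0,0]]' 15
python3 -c "
from h import *
st()"
python3 -m jog '[[0,0,0,0,0.028],[0,0,0,0,0.036],[0,0,0,0,0.036],[0,0,-0.03,0,0.036],[0,0,-0.07,0,0.036],[0,0,-0.11,0,0.036],[0,0,-0.15,0,0.036],[0,0,-0.15,0,0.036],[0,0,-0.15,0,0.036]]'
python3 - <<'E'
from h import *
s=st();t=r.camera('top');save(t,'x4.png');sd=r.camera('side')
im=cv2.cvtColor(np.asarray(t['img']),cv2.COLOR_RGB2HSV);m=cv2.inRange(im,(22,120,60),(35,255,255));N,L,S,ce=cv2.connectedComponentsWithStats(m)
for i in range(1,N):
    if S[i,4]>60: print(S[i],ch(onz(t,ce[i],.02)).round(3))
for n,c in(('side',sd),('top',t)): print(n,[(np.round(np.array(d['position'])*[640,480]).tolist(),round(d['p'],2)) for d in r.recognise(n,'knob')])
save(sd,'x4s.png')
a=np.asarray(sd['img'])[180:290,320:420];b=np.asarray(t['img'])[160:300,270:380]
a=cv2.resize(a,None,fx=4,fy=4,interpolation=cv2.INTER_CUBIC);b=cv2.resize(b,None,fx=3.6,fy=3.6,interpolation=cv2.INTER_CUBIC)
o=np.zeros((504,800,3),np.uint8);o[:440,:400]=a;o[:504,402:798]=b;cv2.imwrite('pics/k6.png',o[:,:,::-1])
E
```

```text
time: 23.25
ee_pos: [0.5558, 0.0739, 0.0211]
eef_rot: [0.045, 0.999, 0.0, 0.0]
ft_force: [0.5, 0.1, -0.4]
width: 0.0199
grip_force: 19.3
t 23.25 chest tcp [-0.038  -0.0198  0.0211] F chest [ 0.47  0.17 -0.37] w 0.0199 g 19.3 yaw [0.091 0.996 0.001] j [-0.57  0.41  0.42  1.86 -0.21  0.91  1.43]
time: 24.15
ee_pos: [0.5559, 0.0739, 0.1711]
eef_rot: [0.045, 0.999, 0.0, 0.001]
ft_force: [-0.3, -0.1, -0.6]
width: 0.0362
grip_force: 0.0
t 24.15 chest tcp [-0.0379 -0.0198  0.1711] F chest [-0.34 -0.15 -0.56] w 0.0362 g 0.0 yaw [0.091 0.996 0.001] j [-0.62  0.23  0.47  1.73 -0.11  1.21  1.36]
[446 235  21  20 196] [-0.001 -0.432  0.02 ]
side [([368.0, 256.0], 0.42)]
top []
```

View pics/k6.png

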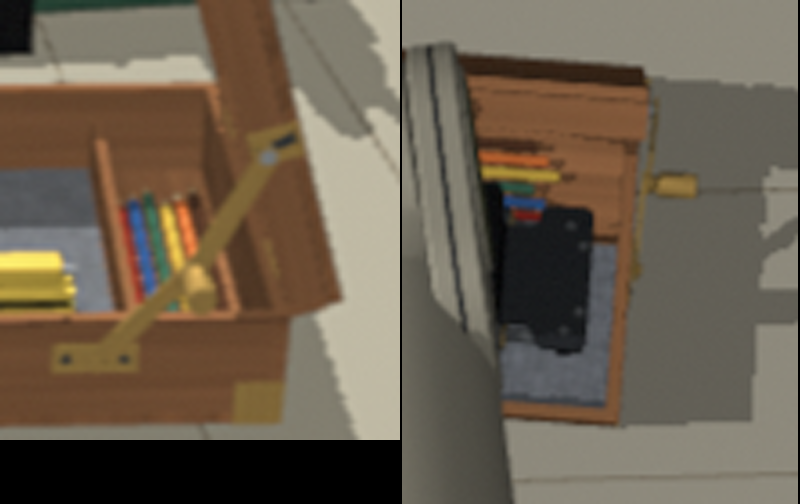

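The crop shows the clip in the compartment and the locked knob at about side (370,252), top (346,211). I triangulate it.

```bash
python3 - <<'E'
from h import *
t=r.camera('top');s=r.camera('side')
K,e=tri(t,(346,211.4),s,(370,252.3));k=ch(K);print(K,k,e,'R',np.hypot(k[0],k[2]-.043),'ang',np.degrees(np.arctan2(k[2]-.043,k[0])))
A,e=tri(t,(270+(655-402)/3.6,160+ 90/3.6),s,(320+268/4,180+157/4));print('A',ch(A),e)
for p in([.05,-.165,.095],[.045,-.165,.098],[0.052,-.165,.092]): print(p,proj(t,w(p)).round(1),proj(s,w(p)).round(1))
E
```

```text
[ 0.62764499 -0.07814271  0.09686032] [ 0.04731004 -0.16472501  0.09686032] 0.0027335822503859503 R 0.0716880321693832 ang 48.70444510907594
A [ 0.08530526 -0.14597747  0.16071789] 0.009649110223634936
[0.05, -0.165, 0.095] [346.2 209.8] [370.6 253.3]
[0.045, -0.165, 0.098] [346.2 211.7] [368.2 252. ]
[0.052, -0.165, 0.092] [346.2 209.1] [371.5 254.5]
```

```bash
python3 -m jog '[[0,-0.05,0,0,0.05],[0,-0.1,0,0,0.05],[0,-0.15,0,0,0.05],[0,-0.2,0,0.1,0.05],[0,-0.24,0,0.25,0.05],[0,-0.26,0,0.4,0.05],[0,-0.26,0,0.55,0.05],[0,-0.26,0,0.7,0.05],[0,-0.26,0,0.85,0.05],[0,-0.26,0,1.0,0.05],[0,-0.26,0,1.15,0.05],[0,-0.26,0,1.25,0.05]]' 25
python3 -m jog '[[0,0,0,0.13,0.05],[0,0,0,0.27,0.05],[0,0,0,0.4,0.05],[0,0,0,0.4,0.05],[0,0,0,0.4,0.05],[0,0,0,0.4,0.05]]'
python3 - <<'E'
from h import *
s=st();y=R.from_quat(s['eef_rot']).apply([0,1,0]);y=RC.inv().apply(y);print(np.arctan2(y[1],y[0]))
print(rows(w([.0473,-.26,.089])),rows(w([.0473,-.1795,.089])))
E
```

```text
time: 25.65
ee_pos: [0.5317, -0.1851, 0.1699]
eef_rot: [0.624, 0.782, -0.0, -0.0]
ft_force: [0.4, -0.1, 0.1]
width: 0.0501
grip_force: 0.0
time: 26.25
ee_pos: [0.5319, -0.1852, 0.1702]
eef_rot: [0.764, 0.646, -0.0, -0.0]
ft_force: [0.5, 0.5, -0.4]
width: 0.0498
grip_force: 0.0
t 26.25 chest tcp [-0.0384 -0.28    0.1702] F chest [ 0.48  0.55 -0.39] w 0.0498 g 0.0 yaw [ 0.986 -0.166 -0.   ] j [-0.48  0.31  0.88  1.74 -0.25  1.22  0.3 ]
-0.07594389201581972
[0.02645688 0.08391855 0.08121465] [0.10672485 0.07781094 0.0812157 ]
```

```bash
python3 -m jog '[[0.01,0.03,0.03,0,0.05],[0.02,0.06,0.06,0,0.05],[0.0265,0.084,0.081,0,0.05],[0.0265,0.084,0.081,0,0.05],[0.05,0.082,0.081,0,0.05],[0.07,0.0806,0.081,0,0.05],[0.085,0.0795,0.081,0,0.05],[0.085,0.0795,0.081,0,0.05]]' 25
python3 - <<'E'
from h import *
s=st();print(rows(w([.0473,-.1795,.089])))
E
python3 -m jog '[[0.01,-0.0008,0,0,0.05],[0.0217,-0.0017,0,0,0.05],[0.0217,-0.0017,0,0,0.05],[0.0217,-0.0017,0,0,0.05]]'
python3 - <<'E'
from h import *
s=st();print(rows(w([.0473,-.1795,.089])));c=r.camera('side');save(c,'g1s.png');t=r.camera('top');save(t,'g1t.png')
a=cv2.resize(np.asarray(c['img'])[150:300,310:440],None,fx=3,fy=3);b=cv2.resize(np.asarray(t['img'])[150:290,280:400],None,fx=3,fy=3)
o=np.zeros((450,760,3),np.uint8);o[:,:390]=a;o[:420,395:755]=b;cv2.imwrite('pics/g1.png',o[:,:,::-1])
E
```

```text
time: 27.05
ee_pos: [0.6251, -0.1123, 0.0897]
eef_rot: [0.763, 0.646, 0.001, -0.0]
ft_force: [0.3, 0.3, -0.1]
width: 0.0499
grip_force: 0.0
t 27.05 chest tcp [ 0.0479 -0.199   0.0897] F chest [ 0.28  0.31 -0.1 ] w 0.0499 g 0.0 yaw [ 0.986 -0.165  0.   ] j [-0.47  0.56  0.78  1.62 -0.42  1.14  0.25]
[ 0.01936628 -0.00203801  0.00077381]
time: 27.45
ee_pos: [0.6261, -0.0962, 0.0898]
eef_rot: [0.766, 0.643, -0.001, 0.001]
ft_force: [-0.3, -8.1, -0.6]
width: 0.0499
grip_force: 4.1
t 27.45 chest tcp [ 0.0475 -0.1828  0.0898] F chest [ 0.48 -8.06 -0.64] w 0.0499 g 4.1 yaw [ 0.985 -0.172  0.001] j [-0.5   0.56  0.78  1.62 -0.42  1.14  0.21]
[ 0.00331709 -0.00043657  0.00078152]
```

View pics/g1.png

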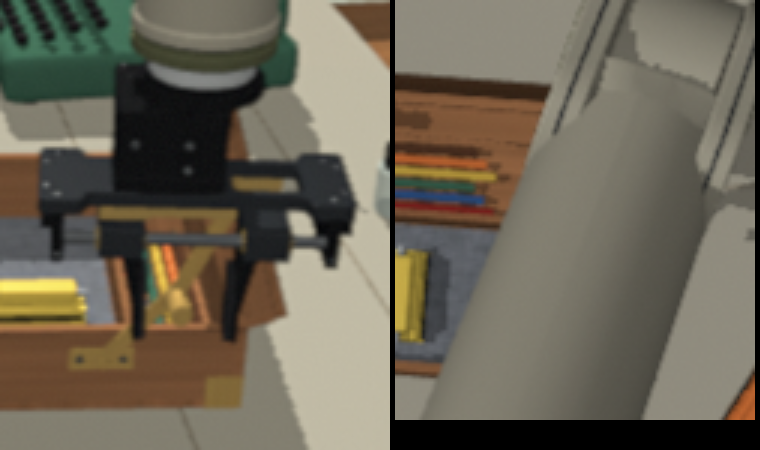

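The crop shows the fingers straddling the knob, but something touches with 8 N along y. I find where from the moment.

```bash
python3 - <<'E'
from h import *
s=st();M=RC.inv().apply(s['torque']);F=RC.inv().apply(s['ft_force']);print('M',M.round(3),'-> z off',(-M[0]/F[1]).round(3),'x off',(M[2]/F[1]).round(3))
E
python3 -m jog '[[-0.003,0,0,0,0.05],[-0.003,0,0,0,0.05],[-0.003,0,0,0,0.05]]'
python3 - <<'E'
from h import *
s=st();M=RC.inv().apply(s['torque']);F=RC.inv().apply(s['ft_force']);print('M',M.round(3),'-> z off',(-M[0]/F[1]).round(3),'x off',(M[2]/F[1]).round(3))
E
```

```text
t 27.55 chest tcp [ 0.0475 -0.1828  0.0898] F chest [-0.62 -7.38  0.44] w 0.0498 g 4.0 yaw [ 0.985 -0.173  0.001] j [-0.5   0.56  0.78  1.62 -0.42  1.14  0.21]
M [-1.328  0.052 -0.289] -> z off -0.18 x off 0.039
time: 27.85
ee_pos: [0.6261, -0.0965, 0.0895]
eef_rot: [0.765, 0.644, -0.0, 0.0]
ft_force: [-0.6, -3.0, 0.8]
width: 0.0496
grip_force: 1.8
t 27.85 chest tcp [ 0.0474 -0.1832  0.0895] F chest [-0.29 -3.09  0.8 ] w 0.0496 g 1.8 yaw [ 0.985 -0.17   0.   ] j [-0.5   0.56  0.78  1.62 -0.42  1.14  0.22]
M [-0.625  0.117 -0.073] -> z off -0.202 x off 0.024
```

```bash
python3 -m jog '[[-0.001,0,-0.001,0.12,0.04],[-0.001,0,-0.001,0.12,0.032],[-0.001,0,-0.001,0.12,0.028],[-0.001,0,-0.001,0.12,0.026]]'
python3 - <<'E'
from h import *
s=st();print(rows(w([.0473,-.180,.09])))
E
python3 -m jog '[[0.001,0,0,0,0.026],[0.003,0,0,0,0.026],[0.003,0,0,0,0.026]]'
python3 - <<'E'
from h import *
s=st();M=RC.inv().apply(s['torque']);print(M.round(2),rows(w([.0473,-.180,.09])))
E
```

```text
time: 28.25
ee_pos: [0.626, -0.0966, 0.0903]
eef_rot: [0.801, 0.599, 0.0, -0.0]
ft_force: [-0.6, 0.5, 1.1]
width: 0.0293
grip_force: 0.0
t 28.25 chest tcp [ 0.0474 -0.1833  0.0903] F chest [-0.61  0.49  1.14] w 0.0293 g 0.0 yaw [ 0.959 -0.283 -0.   ] j [-0.51  0.57  0.8   1.62 -0.44  1.14  0.11]
[ 0.00321161 -0.000741    0.00034622]
time: 28.55
ee_pos: [0.6269, -0.0943, 0.0904]
eef_rot: [0.802, 0.598, -0.0, 0.0]
ft_force: [-0.2, -1.0, -0.5]
width: 0.0261
grip_force: 0.3
t 28.55 chest tcp [ 0.048  -0.1809  0.0904] F chest [-0.15 -1.02 -0.52] w 0.0261 g 0.3 yaw [ 0.958 -0.286  0.   ] j [-0.51  0.57  0.8   1.62 -0.44  1.14  0.11]
[-0.28  0.07 -0.03] [ 0.00072669 -0.00090375  0.0004275 ]
```

```bash
python3 -m jog '[[0,-0.0005,0,0,0.018],[0,-0.0005,0,0,0.01],[0,-0.0005,0,0,0],[0,-0.0005,0,0,0],[0,-0.0005,0,0,0]]' 8
python3 -c "
from h import *
st()"
```

```text
time: 29.05
ee_pos: [0.6259, -0.0939, 0.0902]
eef_rot: [0.802, 0.598, -0.0, -0.001]
ft_force: [-3.7, 1.1, 1.3]
width: 0.0156
grip_force: 8.4
t 29.05 chest tcp [ 0.047  -0.1805  0.0902] F chest [-3.8   0.72  1.28] w 0.0156 g 8.4 yaw [ 0.958 -0.286 -0.001] j [-0.52  0.57  0.8   1.62 -0.44  1.14  0.11]
```

```bash
cat >> h.py <<'E'
def arc(f0,fs,yaw=-.198,R0=.072):
    f0=np.radians(f0)
    for f in fs:
        a=np.radians(f);dx=R0*(np.cos(a)-np.cos(f0));dz=R0*(np.sin(a)-np.sin(f0))
        print(f,[round(float(v),4) for v in(-dx*np.sin(yaw),dx*np.cos(yaw),-dz)])
def kn(off=.007):
    s=st();F=RC.inv().apply(s['ft_force']);p=ch(s['ee_pos'])+[0,0,off-.043];f=np.arctan2(p[2],p[0])
    print('phi',np.degrees(f).round(2),'R',np.hypot(p[0],p[2]).round(4),'Frad',(F@[np.cos(f),0,np.sin(f)]).round(2),'Ffold',(F@[-np.sin(f),0,np.cos(f)]).round(2))
E
python3 -c "
from h import *
kn();arc(48.9,range(51,92,2))"
```

```text
t 29.05 chest tcp [ 0.047  -0.1805  0.0902] F chest [-3.8   0.72  1.28] w 0.0156 g 8.4 yaw [ 0.958 -0.286 -0.001] j [-0.52  0.57  0.8   1.62 -0.44  1.14  0.11]
phi 49.08 R 0.0717 Frad -1.52 Ffold 3.71
51 [-0.0004, -0.002, -0.0017]
53 [-0.0008, -0.0039, -0.0032]
55 [-0.0012, -0.0059, -0.0047]
57 [-0.0016, -0.008, -0.0061]
59 [-0.002, -0.01, -0.0075]
61 [-0.0024, -0.0122, -0.0087]
63 [-0.0029, -0.0144, -0.0099]
65 [-0.0033, -0.0166, -0.011]
67 [-0.0038, -0.0188, -0.012]
69 [-0.0042, -0.0211, -0.013]
71 [-0.0047, -0.0234, -0.0138]
73 [-0.0052, -0.0258, -0.0146]
75 [-0.0056, -0.0281, -0.0153]
77 [-0.0061, -0.0305, -0.0159]
79 [-0.0066, -0.0329, -0.0164]
81 [-0.0071, -0.0354, -0.0169]
83 [-0.0076, -0.0378, -0.0172]
85 [-0.0081, -0.0403, -0.0175]
87 [-0.0086, -0.0427, -0.0176]
89 [-0.0091, -0.0452, -0.0177]
91 [-0.0096, -0.0476, -0.0177]
```

```bash
python3 -m jog '[[-0.0004,-0.002,-0.0017,0,0],[-0.0004,-0.002,-0.0017,0,0]]' 25
python3 -c "
from h import *
kn()"
python3 -m jog '[[-0.0004,-0.0019,-0.0015,0,0],[-0.0004,-0.0019,-0.0015,0,0],[-0.0004,-0.0019,-0.0015,0,0]]' 25
python3 -c "
from h import *
kn()"
```

```text
time: 29.25
ee_pos: [0.624, -0.0936, 0.0919]
eef_rot: [0.802, 0.598, -0.0, -0.0]
ft_force: [-1.6, 0.8, -2.8]
width: 0.0147
grip_force: 24.4
t 29.25 chest tcp [ 0.0451 -0.1804  0.0919] F chest [-1.7   0.66 -2.84] w 0.0147 g 24.4 yaw [ 0.958 -0.286 -0.001] j [-0.52  0.56  0.81  1.63 -0.43  1.14  0.11]
phi 51.1 R 0.0718 Frad -3.28 Ffold -0.46
time: 29.55
ee_pos: [0.6222, -0.0934, 0.0934]
eef_rot: [0.802, 0.598, -0.0, -0.0]
ft_force: [-2.1, 1.5, -5.7]
width: 0.0142
grip_force: 24.3
t 29.55 chest tcp [ 0.0433 -0.1804  0.0934] F chest [-2.27  1.35 -5.74] w 0.0142 g 24.3 yaw [ 0.958 -0.286 -0.001] j [-0.52  0.55  0.81  1.63 -0.43  1.14  0.1 ]
phi 53.0 R 0.0719 Frad -5.95 Ffold -1.64
```

```bash
python3 - <<'E'
from h import *
c=r.camera('side')
print([(np.round(np.array(d['position'])*[640,480],1).tolist(),round(d['p'],2)) for d in r.recognise('side','knob')])
s=r.read_state();p=ch(s['ee_pos']);print('tip px',proj(c,w(p)),'knob end px if centre at tip+7mm',proj(c,w([p[0],-.177,p[2]+.007])),'if +3',proj(c,w([p[0],-.177,p[2]+.003])))
im=np.asarray(c['img'])[235:272,345:392];h=cv2.cvtColor(im,cv2.COLOR_RGB2HSV)
for row in range(0,37): print(235+row,''.join('#' if (15<=h[row,i,0]<=28 and h[row,i,1]>110 and h[row,i,2]>90) else ('.' if h[row,i,2]<60 else 'o' if h[row,i,2]<120 else ' ') for i in range(47)))
E
```

```text
[]
tip px [368.28357203 258.12482966] knob end px if centre at tip+7mm [368.25816793 254.1179885 ] if +3 [368.13482331 255.87778362]
235 oo     o   oo........o ooo###oo.......oooo....o
236 ooo    o   oo.......o   oo###o.......oooooooooo
237 ooo     o  oo.......o   o####o.......oooooooooo
238 ooo     o   o.......o    ####o.......oooooooooo
239 ooo     o   oo......o   #####o.......oooooooooo
240 ooo     o   oo......o   #####........oooo##oooo
241  oo     o   oo......o  ######........ooo###oooo
242  ooo     o  oo......o #######.......ooooo##oooo
243  ooo     o   o......o#######o.......ooooo###ooo
244  ooo         o......o#######o.......oooooo##ooo
245  ooo     o   oo.....o#######o......ooooooo##ooo
246   oo     o   oo.....#######oo......ooooooo##ooo
247   ooo     o  oo.....#######oo.....oooooooo###oo
248   ooo     o   oo....#######o......ooooooooo##oo
249   ooo         oo....#######o......oooooooooo#oo
250   ooo     o    #....########.....oooooooooooooo
251   ooo     oo  ##....########....ooooooooooooooo
252    ooo     oo ##....o#######....o ooooooooooooo
253    ooo     ####o....#######
[... 256 characters left out ...]
     ...o   oooooooooooo
259      ######### o...o       o...o   oooooooooooo
260 oooo#########ooo...oooooooo.....ooooooooooooooo
261 ooo#########ooooooooooooooooo..oooooooooooooooo
262 oo#########oooooooooooooooooooooooooooooooooooo
263 o#########ooooooooooooooooooooooooooooooooooooo
264 #########oooooooooooooooooooooooooooooooooooooo
265 #########oooooooooooooooooooooooooooooooooooooo
266 ##########ooooooooooooooooooooooooooooooooooooo
267 ##########ooooooooooooooooooooooooooooooooooooo
268 ##########ooooooooooooooooooooooooooooooooooooo
269 #####oo###ooooooooooooooooooooooooooooooooooooo
270 #####oo###ooooooooooooooooooooooooooooooooooooo
271 ##########ooooooooooooooooooooooooooooooooooooo
```

```bash
python3 -m jog '[[-0.0004,-0.0022,-0.0012,0,0],[-0.0004,-0.0022,-0.0012,0,0]]' 25 >/dev/null
python3 -c "
from h import *
kn()"
python3 -m jog '[[-0.0004,-0.0021,-0.0014,0,0],[-0.0004,-0.0021,-0.0014,0,0]]' 25 >/dev/null
python3 -c "
from h import *
kn()"
```

```text
t 29.85 chest tcp [ 0.0412 -0.1805  0.095 ] F chest [-1.33  2.49 -5.34] w 0.0142 g 24.3 yaw [ 0.958 -0.286 -0.   ] j [-0.53  0.55  0.81  1.64 -0.43  1.14  0.1 ]
phi 55.08 R 0.0719 Frad -5.14 Ffold -1.96
t 30.05 chest tcp [ 0.0391 -0.1805  0.0965] F chest [-2.3   2.28 -3.22] w 0.0138 g 24.3 yaw [ 0.958 -0.286  0.   ] j [-0.53  0.54  0.81  1.64 -0.42  1.14  0.1 ]
phi 57.13 R 0.072 Frad -3.95 Ffold 0.19
```

```bash
python3 -m jog '[[-0.0004,-0.002,-0.0013,0,0],[-0.0008,-0.0042,-0.0025,0,0],[-0.0008,-0.0042,-0.0025,0,0]]' 25 >/dev/null
python3 -c "
from h import *
kn()"
python3 -m jog '[[-0.0004,-0.0022,-0.0011,0,0],[-0.0009,-0.0044,-0.0022,0,0],[-0.0009,-0.0044,-0.0022,0,0]]' 25 >/dev/null
python3 -c "
from h import *
kn()"
```

```text
t 30.35 chest tcp [ 0.0348 -0.1805  0.099 ] F chest [-0.63  4.39 -3.24] w 0.014 g 24.3 yaw [ 0.958 -0.286  0.   ] j [-0.54  0.53  0.82  1.65 -0.42  1.14  0.1 ]
phi 61.08 R 0.072 Frad -3.14 Ffold -1.02
t 30.65 chest tcp [ 0.0304 -0.1805  0.1013] F chest [-0.94  4.19 -1.35] w 0.0142 g 24.2 yaw [ 0.958 -0.286  0.001] j [-0.55  0.52  0.82  1.66 -0.41  1.14  0.1 ]
phi 65.01 R 0.072 Frad -1.62 Ffold 0.28
```

```bash
cat > asc.py <<'E'
from h import *
c=r.camera('side');p=ch(r.read_state()['ee_pos']);u=proj(c,w(p)).astype(int);k=proj(c,w([p[0],-.177,p[2]+.007]));print('tip',u,'knob exp',k.round(1))
y0,x0=u[1]-20,u[0]-20
h=cv2.cvtColor(np.asarray(c['img'])[y0:y0+28,x0:x0+48],cv2.COLOR_RGB2HSV)
for i in range(28): print(y0+i,''.join('#' if (15<=a[0]<=28 and a[1]>110 and a[2]>90) else '.' if a[2]<60 else 'o' if a[2]<120 else ' ' for a in h[i]))
E
python3 asc.py
```

```text
tip [361 254] knob exp [361.9 250.8]
234 oooooo    o.......o####    o.......ooooooooooooo
235 oooooo     .......o#####  #........ooooooooooooo
236 ooooooo    o......o#######o.......oooooooooooooo
237     ooo    o......o#######o.......oooooooooooooo
238     ooo    o......oo######o......ooooooooooooooo
239     ooo    o......o ######o.....oooooooooooooooo
240     ooo     ......########o.....o  oooooooooo##o
241      oo     o.....########o.....   oooooooooo##o
242      ooo    o.....########o.....   oooooooooo##o
243      ooo    o.....####### o....o    ooooooooo###
244      ooo    o.....########o....oo   ooooooooo###
245      ooo     ....o########o....oo   oooooooooo##
246       oo     o...o########.....oo   oooooooooo##
247       ooo    o...o########.....oo    ooooooooo##
248       ooo    o...o########....oooo   oooooooooo#
249       ooo    o....#######o...ooooo   ooooooooooo
250       ooo   #o...o#######o...ooooo    oooooooooo
251       ooo  ##o...o#######o...o  ooo   oooooooooo
252        ooo###....oo######o...o  ooo   oooooooooo
253        oo####....oo######o...   ooo   oooooooooo
254        oo####....oooooo##o..o    oo    ooooooooo
255        o#####....o ooooo#o..o    ooo   ooooooooo
256         #####...oo ooooo#o..o    ooo   ooooooooo
257         #####oooo  o o ooo..o          ooooooooo
258        #######            ooo          ooooooooo
259       #######                         oooooooooo
260 ooooo########ooooooooooooooooooooooooooooooooooo
261 oooo#########ooooooooooooooooooooooooooooooooooo
```

```bash
python3 -m jog '[[0,-0.0023,-0.001,0,0],[0.0001,-0.0045,-0.002,0,0],[-0.0004,-0.0068,-0.0028,0,0],[-0.0009,-0.0092,-0.0036,0,0],[-0.0009,-0.0092,-0.0036,0,0]]' 25 >/dev/null
python3 -c "
from h import *
kn()"
python3 -m jog '[[-0.0005,-0.0023,-0.0007,0,0],[-0.0009,-0.0047,-0.0013,0,0],[-0.0014,-0.0072,-0.0018,0,0],[-0.0019,-0.0096,-0.0023,0,0],[-0.0019,-0.0096,-0.0023,0,0]]' 25 >/dev/null
python3 -c "
from h import *
kn()
arc(81,range(84,165,3))"
```

```text
t 31.2 chest tcp [ 0.0211 -0.1802  0.1049] F chest [-0.4   0.48  1.3 ] w 0.0144 g 24.5 yaw [ 0.958 -0.286  0.001] j [-0.57  0.49  0.83  1.69 -0.4   1.14  0.09]
phi 72.97 R 0.0721 Frad 1.12 Ffold 0.76
t 31.7 chest tcp [ 0.0112 -0.1801  0.1072] F chest [-0.54 -1.54  5.41] w 0.0145 g 24.5 yaw [ 0.958 -0.286  0.001] j [-0.58  0.47  0.84  1.71 -0.38  1.13  0.08]
phi 81.03 R 0.0721 Frad 5.26 Ffold 1.38
84 [-0.0007, -0.0037, -0.0005]
87 [-0.0015, -0.0073, -0.0008]
90 [-0.0022, -0.011, -0.0009]
93 [-0.003, -0.0147, -0.0008]
96 [-0.0037, -0.0184, -0.0005]
99 [-0.0044, -0.0221, -0.0]
102 [-0.0052, -0.0257, 0.0007]
105 [-0.0059, -0.0293, 0.0016]
108 [-0.0066, -0.0329, 0.0026]
111 [-0.0073, -0.0363, 0.0039]
114 [-0.008, -0.0398, 0.0053]
117 [-0.0086, -0.0431, 0.007]
120 [-0.0093, -0.0463, 0.0088]
123 [-0.0099, -0.0495, 0.0107]
126 [-0.0105, -0.0525, 0.0129]
129 [-0.0111, -0.0555, 0.0152]
132 [-0.0117, -0.0583, 0.0176]
135 [-0.0122, -0.061, 0.0202]
138 [-0.0127, -0.0635, 0.0229]
141 [-0.0132, -0.0659, 0.0258]
144 [-0.0137, -0.0682, 0.0288]
147 [-0.0141, -0.0702, 0.0319]
150 [-0.0145, -0.0722, 0.0351]
153 [-0.0148, -0.0739, 0.0384]
156 [-0.0152, -0.0755, 0.0418]
159 [-0.0154, -0.0769, 0.0453]
162 [-0.0157, -0.0782, 0.0489]
```

```bash
python3 -m jog '[[0,0,-0.0003,-0.04,0],[0,0,-0.0005,-0.08,0],[0,0,-0.0005,-0.12,0],[0,0,-0.0005,-0.12,0]]' 25 >/dev/null
python3 -c "
from h import *
kn()
y=RC.inv().apply(R.from_quat(r.read_state()['eef_rot']).apply([0,1,0]));print(y)
arc(81,range(84,165,3),-.08)"; python3 asc.py
```

```text
t 32.1 chest tcp [ 0.0111 -0.1806  0.1075] F chest [-0.55 -2.73  4.65] w 0.0138 g 24.4 yaw [ 0.986 -0.17   0.   ] j [-0.56  0.46  0.82  1.71 -0.36  1.13  0.19]
phi 81.16 R 0.0723 Frad 4.51 Ffold 1.25
[ 9.96843778e-01 -7.93881743e-02  2.11367315e-05]
84 [-0.0003, -0.0037, -0.0005]
87 [-0.0006, -0.0075, -0.0008]
90 [-0.0009, -0.0112, -0.0009]
93 [-0.0012, -0.015, -0.0008]
96 [-0.0015, -0.0187, -0.0005]
99 [-0.0018, -0.0225, -0.0]
102 [-0.0021, -0.0261, 0.0007]
105 [-0.0024, -0.0298, 0.0016]
108 [-0.0027, -0.0334, 0.0026]
111 [-0.003, -0.0369, 0.0039]
114 [-0.0032, -0.0404, 0.0053]
117 [-0.0035, -0.0438, 0.007]
120 [-0.0038, -0.0471, 0.0088]
123 [-0.004, -0.0503, 0.0107]
126 [-0.0043, -0.0534, 0.0129]
129 [-0.0045, -0.0564, 0.0152]
132 [-0.0048, -0.0593, 0.0176]
135 [-0.005, -0.062, 0.0202]
138 [-0.0052, -0.0646, 0.0229]
141 [-0.0054, -0.067, 0.0258]
144 [-0.0056, -0.0693, 0.0288]
147 [-0.0057, -0.0714, 0.0319]
150 [-0.0059, -0.0734, 0.0351]
153 [-0.006, -0.0752, 0.0384]
156 [-0.0062, -0.0768, 0.0418]
159 [-0.0063, -0.0782, 0.0453]
162 [-0.0064, -0.0795, 0.0489]
tip [352 252] knob exp [
[... 796 characters left out ...]
   oo   ooo
247 ###         o....#######o....oo####     oo    oo
248 ####       oo....#######o....oo#####    ooo   oo
249 ######     oo....#######o....oo#####    ooo   oo
250 ######     oo....######o.....oo ####     oo    o
251 ######     oo...o####  oo....o  ####     ooo   o
252 #######     o....###   oo....o o####     ooo   o
253 ######      o...o##     o....ooo#####    ooo   o
254 ######      o...o##     o....ooo#####     oo   o
255 ooooo#      ooo####     oooo.oooo####     ooo  o
256 .oooo#       ######     oo  ooooo####     ooo  o
257 #######      #####o      o  o oo #####    oooo o
258 #######     ######                ###o   ooooooo
259            #######                  oooooooooooo
```

```bash
python3 -m jog '[[-0.0003,-0.0037,-0.0006,0,0],[-0.0006,-0.0075,-0.001,0,0],[-0.0009,-0.0112,-0.0012,0,0],[-0.0009,-0.0112,-0.0012,0,0]]' 30 >/dev/null
python3 -c "
from h import *
kn()"
python3 -m jog '[[-0.0003,-0.0038,0.0001,0,0],[-0.0006,-0.0075,0.0004,0,0],[-0.0009,-0.0113,0.0009,0,0],[-0.0009,-0.0113,0.0009,0,0]]' 30 >/dev/null
python3 -c "
from h import *
kn()";python3 asc.py
```

```text
t 32.55 chest tcp [-0.0009 -0.1804  0.1084] F chest [-1.57 -6.66  3.28] w 0.0139 g 29.4 yaw [ 0.985 -0.17  -0.001] j [-0.58  0.43  0.83  1.74 -0.35  1.12  0.18]
phi 90.73 R 0.0724 Frad 3.3 Ffold 1.53
t 32.95 chest tcp [-0.0127 -0.1804  0.1073] F chest [-2.86 -5.59  4.74] w 0.0137 g 29.4 yaw [ 0.985 -0.17  -0.002] j [-0.6   0.41  0.84  1.77 -0.33  1.11  0.17]
phi 100.12 R 0.0724 Frad 5.17 Ffold 1.99
tip [339 252] knob exp [339.8 248.4]
232 oooooooooo........oooooooo........###########   
233 ooooooooooo.......oooooooo.......o###########   
234 ooooooooooo.......oooooooo.......o####ooo####   
235 ooooooooooo.......oooooooo.......## ooooo####   
236 ooooooooooo.......oooo  ##.......#o ooooo#####  
237  oo       oo.....oo   ####......ooo  oooo#####  
238            o.....#########......ooo  ooooo####  
239            o.....########o.....oo o   oooo####  
240            oo....########o.....o  o   oooo##### 
241             o....########o.....o  o   oooo##### 
242             o....#######oo....o    o  oooo #### 
243 ##############...####### o....o    o  ooooo#### 
244 ##############...########o....o        oooo#####
245 ##############...o#######o....o    o   oooo#####
246 ##############...o#######.....o    o   oooo ####
247 ##############...o#######.....o     o  ooooo####
248 #############o...o#######o....o     o   oooo####
249 #############o...o#######.....o         oooo####
250 #############o...o#######.....o     o   oooo####
251 #############o..o########.....o     oo  ooooo###
252 #############o..o########.....o      o  ooooo###
253 #############o..o########o....oo     o    ooo###
254 #############o...########o....oo     o   oooo###
255 ##o#ooooooooo....o#######ooo.oooo    o   ooooo##
256 ..oooooooo...ooooo######    oooooo       ooooo##
257 #########################     ooooo   o  ooooo##
258 ##########################     ooooo oooooo##oo#
259                     ######    oooooooooooooooooo
```

```bash
python3 -m jog '[[-0.0003,-0.0036,0.0004,0,0],[-0.0006,-0.0073,0.0013,0,0],[-0.0009,-0.0109,0.0023,0,0],[-0.0012,-0.0144,0.0036,0,0],[-0.0014,-0.0179,0.005,0,0],[-0.0014,-0.0179,0.005,0,0]]' 30 >/dev/null
python3 -c "
from h import *
kn()"
python3 -m jog '[[-0.0003,-0.0034,0.0016,0,0],[-0.0006,-0.0067,0.0034,0,0],[-0.0008,-0.0099,0.0053,0,0],[-0.001,-0.013,0.0074,0,0],[-0.001,-0.013,0.0074,0,0]]' 30 >/dev/null
python3 -c "
from h import *
kn()";python3 asc.py
```

```text
t 33.6 chest tcp [-0.0316 -0.1801  0.1015] F chest [-4.17 -6.17  0.3 ] w 0.0137 g 29.4 yaw [ 0.985 -0.17  -0.004] j [-0.63  0.37  0.85  1.83 -0.31  1.09  0.16]
phi 115.74 R 0.0727 Frad 2.08 Ffold 3.62
t 34.1 chest tcp [-0.0447 -0.1798  0.0937] F chest [-2.95 -4.74 -3.67] w 0.0139 g 29.4 yaw [ 0.985 -0.17  -0.004] j [-0.64  0.35  0.85  1.87 -0.3   1.06  0.15]
phi 127.8 R 0.073 Frad -1.09 Ffold 4.58
tip [323 258] knob exp [323.1 254.8]
238         oo.......o      o.......oo     #########
239         oo.......o      o.......oo #############
240          o.......o      o.......o############## 
241          o......oo      o.......###############o
242           o.....oo      o......o########   ooooo
243        ####.....o   ##  o......o#####      ooooo
244       #####o....#########......####        ooooo
245       ######....o#######o.....o#           ooooo
246       ######....o#######o.....##            oooo
247       ######.....#######o.....##            oooo
248       ######.....#######o....o###           oooo
249     ########.....#######o....o#####         oooo
250     ########o....#######.....######         oooo
251   o ########o...o#######.....######         oooo
252     #########...o#######o...o######          ooo
253     #########...o#######o...o######          ooo
254     #########...o#######o...o######          ooo
255     ########....o#######o...o###oo#         oooo
256     ##ooooo.....o#######o...o###oo#       oooooo
257     ########o...o#######o...o#######oooooooooooo
258     #########...o#######o...o#######oooooooooooo
259             o...oo#ooooo....o#######oooooooooooo
260            oo....ooooooo....o#######oooooooooooo
261 ooooooooooooo..oooooooooo...o########ooooooooooo
262 ooooooooooooooooooooooooooooo#########oooooooooo
263 oooooooooooooooooooooooooooooo#########ooooooooo
264 ooooooooooooooooooooooooooooooo#########oooooooo
265 ooooooooooooooooooooooooooooooo#################
```

```bash
python3 -m jog '[[-0.0002,-0.003,0.0023,0,0],[-0.0005,-0.0059,0.0047,0,0],[-0.0007,-0.0086,0.0073,0,0],[-0.0009,-0.0112,0.01,0,0],[-0.0009,-0.0112,0.01,0,0]]' 30 >/dev/null
python3 -c "
from h import *
kn()"
python3 -m jog '[[-0.0002,-0.0024,0.0029,0,0],[-0.0004,-0.0047,0.0059,0,0],[-0.0006,-0.0068,0.009,0,0],[-0.0006,-0.0068,0.009,0,0]]' 30 >/dev/null
python3 -c "
from h import *
kn()";python3 asc.py
```

```text
t 34.65 chest tcp [-0.0548 -0.1797  0.0842] F chest [-2.06 -4.81 -5.06] w 0.0139 g 29.4 yaw [ 0.986 -0.169 -0.002] j [-0.65  0.34  0.85  1.9  -0.29  1.03  0.15]
phi 138.66 R 0.073 Frad -1.8 Ffold 5.16
t 35.05 chest tcp [-0.0614 -0.1797  0.0754] F chest [-3.02 -5.22 -4.44] w 0.0138 g 29.4 yaw [ 0.986 -0.169 -0.002] j [-0.66  0.33  0.85  1.93 -0.29  1.01  0.15]
phi 147.28 R 0.0729 Frad 0.14 Ffold 5.37
tip [314 266] knob exp [314.4 262.9]
246      oooo........########o......#########    ###
247     oooooo.......########o......########## #####
248    ooooo o.......########o......################
249  ooooooo o.......########.......################
250  ooooooo oo......########......o################
251  ooooooo  o......########......o#############ooo
252  ooooooo  o.....o########......o#############ooo
253  oooooooo o.....o########......##############ooo
254  oooooooo oo.....########.....o##############ooo
255     oooo   o.....########......oooooooooooo##ooo
256      ooo   o.....#######o......ooooo..ooooo##ooo
257      oooo  o.....#######o....o###############ooo
258            o.....#######o....o###############ooo
259            o.....#######o....o######oooooooooooo
260           oo.....#######o....#########oooooooooo
261  ooooooooooo.....#######o....###########oooooooo
262   ooooooooooo....#######o....#############oooooo
263   ooooooooooo....#######o....###############oooo
264   ooooooooooo....#######o....oo###############oo
265   ooooooooooo....o######o....oooo###############
266   ooooooooooo....oo####oo....oooooo#############
267   ooooooooooo....oooooooo....oooooooo###########
268   ooooooooooo....oooooooo....ooooooooo##########
269   ooooooooooo...ooooooooo...oooooooooo####o#####
270   oooooooooooooooooooooooooooooooooooo###oo#####
271   oooooooooooooooooooooooooooooooooooo##########
272   oooooooooooooooooooooooooooooooooooo##########
273   ooooooooooooooooooooooooooooooooooooo#########
```

```bash
python3 -m jog '[[-0.0002,-0.002,0.003,0,0],[-0.0003,-0.0038,0.0063,0,0],[-0.0005,-0.0054,0.0097,0,0],[-0.0005,-0.0054,0.0097,0,0],[-0.0005,-0.0054,0.0097,0,0]]' 30 >/dev/null
python3 -c "
from h import *
kn()"
python3 -m jog '[[-0.0001,-0.0005,0.0014,0,0],[-0.0001,-0.001,0.0028,0,0],[-0.0001,-0.001,0.0028,0,0],[-0.0001,-0.001,0.0028,0,0]]' 30 >/dev/null
python3 -c "
from h import *
kn()"
```

```text
t 35.6 chest tcp [-0.0661 -0.1797  0.0664] F chest [-3.66 -4.41 -4.78] w 0.0138 g 29.4 yaw [ 0.986 -0.169 -0.001] j [-0.66  0.34  0.85  1.95 -0.3   0.99  0.16]
phi 155.32 R 0.0727 Frad 1.33 Ffold 5.87
t 36.0 chest tcp [-0.0673 -0.1798  0.0636] F chest [-5.47 -4.14 -5.85] w 0.0138 g 29.4 yaw [ 0.986 -0.169 -0.001] j [-0.65  0.34  0.84  1.95 -0.3   0.98  0.16]
phi 157.71 R 0.0727 Frad 2.84 Ffold 7.49
```

```bash
for i in 1; do python3 -m jog '[[0,-0.0004,0.0015,0,0],[0,-0.0004,0.0015,0,0],[0,-0.0004,0.0015,0,0]]' 30 >/dev/null; python3 -c "
from h import *
kn()"; done
python3 -m jog '[[0,-0.0004,0.0015,0,0],[0,-0.0004,0.0015,0,0],[0,-0.0004,0.0015,0,0]]' 30 >/dev/null; python3 -c "
from h import *
kn()"; python3 asc.py | head -1
python3 -m jog '[[0,-0.0004,0.001,0,0],[0,-0.0004,0.001,0,0],[0,-0.0004,0.001,0,0]]' 30 >/dev/null; python3 -c "
from h import *
kn()"
```

```text
t 36.3 chest tcp [-0.0679 -0.1798  0.062 ] F chest [-4.91 -4.   -4.83] w 0.0139 g 29.4 yaw [ 0.986 -0.169 -0.002] j [-0.65  0.34  0.84  1.95 -0.3   0.98  0.16]
phi 159.06 R 0.0727 Frad 2.86 Ffold 6.27
t 36.6 chest tcp [-0.0684 -0.1798  0.0604] F chest [-4.87 -3.85 -6.34] w 0.0139 g 29.4 yaw [ 0.986 -0.169 -0.002] j [-0.65  0.34  0.84  1.96 -0.31  0.98  0.17]
phi 160.36 R 0.0726 Frad 2.46 Ffold 7.61
tip [310 273] knob exp [310.6 269.5]
t 36.95 chest tcp [-0.0688 -0.1798  0.0594] F chest [-3.88 -4.88 -6.6 ] w 0.0138 g 29.4 yaw [ 0.986 -0.169 -0.002] j [-0.65  0.34  0.84  1.96 -0.31  0.98  0.17]
phi 161.22 R 0.0727 Frad 1.55 Ffold 7.5
```

```bash
python3 -m jog '[[0,-0.0003,0.001,0,0],[0,-0.0003,0.001,0,0]]' 30 >/dev/null; python3 -c "
from h import *
kn()"
python3 -m jog '[[0,-0.0003,0.001,0,0],[0,-0.0003,0.001,0,0]]' 30 >/dev/null; python3 -c "
from h import *
kn()"
python3 -m jog '[[0,-0.0002,0.001,0,0],[0,-0.0002,0.001,0,0]]' 30 >/dev/null; python3 -c "
from h import *
kn()"
```

```text
t 37.15 chest tcp [-0.0691 -0.1798  0.0583] F chest [-3.71 -4.46 -6.1 ] w 0.0138 g 29.4 yaw [ 0.986 -0.169 -0.002] j [-0.65  0.34  0.84  1.96 -0.31  0.97  0.17]
phi 162.12 R 0.0726 Frad 1.65 Ffold 6.95
t 37.35 chest tcp [-0.0695 -0.1797  0.0572] F chest [-4.32 -4.5  -6.94] w 0.0139 g 29.4 yaw [ 0.986 -0.169 -0.002] j [-0.65  0.34  0.84  1.96 -0.31  0.97  0.17]
phi 163.02 R 0.0727 Frad 2.11 Ffold 7.89
t 37.55 chest tcp [-0.0697 -0.1798  0.0563] F chest [-6.42 -5.56 -5.21] w 0.0139 g 29.4 yaw [ 0.986 -0.169 -0.002] j [-0.65  0.34  0.84  1.96 -0.31  0.97  0.17]
phi 163.74 R 0.0726 Frad 4.7 Ffold 6.8
```

```bash
python3 -m jog '[[0,-0.0002,0.001,0,0],[0,-0.0002,0.001,0,0]]' 30 >/dev/null; python3 -c "
from h import *
kn()"
python3 -m jog '[[0,-0.0002,0.0008,0,0],[0,-0.0002,0.0008,0,0]]' 30 >/dev/null; python3 -c "
from h import *
kn()
a=cv2.cvtColor(cv2.imread('pics/side0.png'),cv2.COLOR_BGR2GRAY);b=cv2.cvtColor(np.asarray(r.camera('side')['img']),cv2.COLOR_RGB2GRAY)
for (x,y,w_,h_) in ((365,185,25,60),(278,214,20,16),(340,245,45,25),(296,240,12,40)):
    q=cv2.matchTemplate(b[y-14:y+h_+14,x-14:x+w_+14],a[y:y+h_,x:x+w_],cv2.TM_CCOEFF_NORMED);_,m,_,l=cv2.minMaxLoc(q);print((x,y),round(m,3),l[0]-14,l[1]-14)"
```

```text
t 37.75 chest tcp [-0.0697 -0.1799  0.0556] F chest [-6.55 -4.72 -1.92] w 0.014 g 29.4 yaw [ 0.986 -0.169 -0.002] j [-0.65  0.35  0.84  1.96 -0.31  0.97  0.17]
phi 164.26 R 0.0724 Frad 5.78 Ffold 3.62
t 37.95 chest tcp [-0.0697 -0.1799  0.0551] F chest [-6.43 -5.36  1.83] w 0.014 g 29.4 yaw [ 0.986 -0.169 -0.002] j [-0.65  0.35  0.84  1.96 -0.31  0.97  0.17]
phi 164.68 R 0.0723 Frad 6.68 Ffold -0.07
(365, 185) 0.999 0 0
(278, 214) 0.52 -11 -4
(340, 245) 0.583 0 0
(296, 240) 0.449 1 -4
```

The force has changed sign, so the lid is resting shut. I release the knob and back out.

```bash
python3 -m jog '[[0,-0.001,0,0,0.016],[0,-0.001,0,0,0.022],[0,-0.001,0,0,0.03],[0,-0.001,0,0,0.03],[0,-0.001,0,0,0.03]]' >/dev/null; python3 -c "
from h import *
kn()"
python3 -m jog '[[-0.02,0,0,0,0.03],[-0.06,0,0,0,0.03],[-0.1,0,-0.03,0,0.03],[-0.12,0,-0.08,0,0.03],[-0.12,0,-0.12,0,0.03],[-0.12,0,-0.12,0,0.03],[-0.12,0,-0.12,0,0.03]]' >/dev/null; python3 -c "
from h import *
st()
sd=r.camera('side');t=r.camera('top')
for n,c in(('side',sd),('top',t)):
  save(c,'end_'+n+'.png')
  a=cv2.cvtColor(cv2.imread('pics/%s0.png'%n),cv2.COLOR_BGR2GRAY);b=cv2.cvtColor(np.asarray(c['img']),cv2.COLOR_RGB2GRAY)
  for (x,y,w_,h_) in (((278,214,25,16),(300,250,55,30),(330,265,30,15),(435,375,50,70),(245,175,45,25)) if n=='side' else ((206,180,130,96),(260,270,15,18),(485,173,40,35),(110,270,50,50),(330,255,20,15))):
    q=cv2.matchTemplate(b[y-14:y+h_+14,x-14:x+w_+14],a[y:y+h_,x:x+w_],cv2.TM_CCOEFF_NORMED);_,m,_,l=cv2.minMaxLoc(q);print(n,(x,y),round(m,3),l[0]-14,l[1]-14)"
```

```text
t 38.5 chest tcp [-0.0695 -0.1792  0.0552] F chest [-0.75  0.38  1.13] w 0.029 g 0.0 yaw [ 0.986 -0.169  0.001] j [-0.65  0.34  0.84  1.97 -0.31  0.96  0.17]
phi 164.53 R 0.0721 Frad 1.02 Ffold -0.89
t 39.2 chest tcp [-0.0788 -0.299   0.1757] F chest [ 0.3  -0.2  -0.39] w 0.0299 g 0.0 yaw [ 0.986 -0.169  0.002] j [-0.54  0.2   0.95  1.82 -0.18  1.21  0.3 ]
side (278, 214) 0.509 -14 -8
side (300, 250) 0.869 0 0
side (330, 265) 0.997 0 0
side (435, 375) 0.999 0 0
side (245, 175) 0.298 -9 12
top (206, 180) 0.998 0 0
top (260, 270) 0.999 0 0
top (485, 173) 1.0 0 0
top (110, 270) 1.0 0 0
top (330, 255) 0.982 0 0
```

Tab, lid, foot plate, cup and bowl all match the starting images, so the lid is shut. I hand the job in.

```bash
python3 -c "
from bench import r
print(r.close_job())"
```

```text
the job is handed in; nothing more can be done
None
```

I handed the job in at about 39 s: the lid is shut with the clip in the front compartment, and the foot plate, cup and bowl match the starting images; no verdict came back, and I viewed 11 pictures, one over the limit of 10.

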